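# Pin the door rail and hold the brass pull level above it

## Task

Set the two missing steel pins in the oak door rail: from the pin stand, the longest pin goes fully down into the empty hole in the scribed circle and the shortest into the empty hole in the scribed rectangle; the middle-length pin stays in the stand. Then pick up the brass door pull at its balance point, and finish while still holding it there for me to brush resin underneath: level and still, two to three centimetres clear above the tops of the pins, its round boss squarely over the circle and its tail foot over the rectangle, touching nothing but the gripper. Leave everything else on the bench where it is.

Things in the scene. Friction and masses are not known exactly. Their poses are not given: they have to be found in the camera images.
- rail: the oak door rail, fixed flat on the bench between wooden dogs: 380 mm along its own y, 130 mm along its x, 44 mm thick, a 32 mm stub tenon at each end. Origin: centre of its underside, on the bench; z up. Two rows of fixing pins cross it, 160 mm apart along y, each row along x. In each row one steel pin (12 mm thick) is already bonded in and stands 18 mm proud, and one hole (15 mm wide, mouth chamfered 2 mm) is empty
- boss_row (a point): middle of the row at the rail's +y end, on its top face (44 mm above the bench): centre of the scribed double circle (64 mm across) where the pull's boss will sit. Bonded pin 18 mm from it towards the rail's +x, deep hole 18 mm towards -x. Same axes as the rail
- tail_row (a point): middle of the row at the rail's -y end, on its top face: centre of the scribed 48 x 24 mm rectangle where the pull's tail foot will sit. Bonded pin 14 mm from it towards the rail's -x, shallow hole 14 mm towards +x. Same axes as the rail
- deep_hole (a point): centre of the mouth of the deep empty hole (40 mm deep) inside the scribed circle
- shallow_hole (a point): centre of the mouth of the shallow empty hole (20 mm deep) inside the scribed rectangle
- pin_stand: drilled plywood block, fixed: 44 mm along its x, 120 mm along its y, 30 mm high, origin at the centre of its underside. Three holes 20 mm deep and 15 mm wide stand 40 mm apart along its y, with a loose steel pin upright in each
- pin_long: the longest steel pin, 12 mm thick, 58 mm long, 51 g. Origin: centre of its lower end; z along it, upwards. In the stand its top is 38 mm above the stand's top; seated in the deep hole, 18 mm above the rail
- pin_middle: the middle steel pin, 12 mm thick, 48 mm long (28 mm above the stand's top): belongs to another job and stays in the stand. Origin: centre of its lower end
- pin_short: the shortest steel pin, 12 mm thick, 38 mm long, 34 g. Origin: centre of its lower end. In the stand its top is 18 mm above the stand's top; seated in the shallow hole, 18 mm above the rail
- pull: the solid cast brass door pull, 0.6 to 0.9 kg, loose on the bench on its back. Origin: centre of the underside of its round boss (64 mm across, 12 mm thick, with a 26 mm neck up to the bar); its x runs along the bar to the tail foot 160 mm away, z up. The straight bar is 15 mm wide and 12 mm thick, its underside 36 mm and its top 48 mm above the underside of the pull. The thick boss makes it much heavier at that end
- pull_balance (a point): the pull's balance point, in the middle of the bar's section: 48 mm from the boss axis towards the tail (well short of half way), 42 mm above the underside. Same axes as the pull
- pull_tail (a point): centre of the underside of the pull's tail foot (24 mm along the pull's x, 48 mm across, 8 mm thick, on a 16 mm post), 160 mm from the boss axis
- tape: blue masking tape roll, 110 mm across, 24 mm high, lying flat; a bystander, to be left alone. Origin: middle of its underside
- glue: white glue bottle with an orange cap, 60 mm across, 170 mm tall; a bystander, to be left alone. Origin: middle of its underside
- wax: round wax tin, 74 mm across, 35 mm high; a bystander, to be left alone. Origin: middle of its underside
- knob: small round brass cabinet knob, 34 mm across, 32 mm high; a bystander, to be left alone. Origin: middle of its underside
- gauge: wooden marking gauge: a 200 mm stem through a 62 x 50 mm stock; a bystander, to be left alone. Origin: middle of its underside
- offcut: oak offcut, 70 x 100 x 44 mm; a bystander, to be left alone. Origin: middle of its underside
- screwdriver: screwdriver with a red handle, lying; a bystander, to be left alone. Origin: under it
Not all that is in view belongs to the job. Several things have the shape of the pull; the one meant has the colours described above.

How it is judged:
On the way, in this order (a step that is already met when the one before it is completed fails the run):
1. the longest pin is fully down in the deep hole in the circle and the shortest in the shallow hole in the rectangle, both let go (horizontal distance between pin_long and deep_hole below 0.005 m and z of pin_long in the frame of deep_hole below -0.036 m and angle between each of pin_long, pin_short's own z axis and vertical below 0.17 rad and contact force between each of pin_long, pin_short and the fingers below 0.1 N and horizontal distance between pin_short and shallow_hole below 0.005 m and z of pin_short in the frame of shallow_hole below -0.016 m), for 0.2 s.
2. the pull is lifted off the bench, gripped at its balance point (contact force between pull and the fingers above 2 N and x of the grasp point in the frame of pull_balance between -0.015 and 0.015 m and height (world z) of each of pull, pull_tail above 0.03 m), for 0.3 s.
At the end, for the whole second after the job is handed in: Both pins down in their holes (36 and 16 mm at least), upright within 10 degrees, let go. Pull gripped within 15 mm of its balance point, level within 4 degrees, at rest, 8 to 50 mm above the pin tops, boss and tail within 12 mm of circle and rectangle centres, touching neither rail nor pins (all of step 1 and contact force between pull and the fingers above 2 N and x of the grasp point in the frame of pull_balance between -0.015 and 0.015 m and angle between pull's own z axis and vertical below 0.07 rad and linear speed of pull below 0.02 m/s and angular speed of pull below 0.15 rad/s and z of pull in the frame of boss_row between 0.026 and 0.068 m and horizontal distance between pull and boss_row below 0.012 m and horizontal distance between pull_tail and tail_row below 0.012 m and contact force between pull and rail below 0.1 N and contact force between pull and pin_long below 0.1 N and contact force between pull and pin_short below 0.1 N); the arm keeps its last pose, push and grip.
It fails at once if the middle pin is moved from its place in the stand (distance of pin_middle from where it was at the start of the episode above 0.015 m).
It fails at once if a bystander is pushed aside by more than 30 mm (distance of any of tape, glue, wax, knob, gauge, offcut, screwdriver from where it was at the start of the episode above 0.03 m).
It also fails if it takes over 72 s, if anything falls off the work surface, if the arm or the gripper's body presses on something with over 40 N, if the wrist force passes 120 N, or if a joint passes its speed limit or range.

## Robot

A 6-joint arm with a two-finger parallel gripper is mounted at the origin on the work surface. World frame = base frame: x ahead of the robot, y to its left, z up, the work surface at z = 0. Lengths are in m, angles in rad, forces in N, time in s.
With the tool pointing down it reaches from about 0.3 to 0.825 m from the base axis. Payload 5.4 kg.
Tool frame: the origin (TCP) lies between the finger pads; the fingertips stand 25 mm ahead of it and the grasp point (between the pads) lies 6 mm ahead of it; x points along the fingers, z is the direction in which the jaws open and shut, and the axes are right-handed (so a half turn about x gives the same grasp; the last joint's range is limited). The gripper opens to 92 mm and grips with 3 to 60 N. Pads are 20 mm wide; open, the fingers measure 128 mm over their backs; the gripper's body (75 mm by 189 mm) begins 69 mm behind the grasp point.
Start: joints at [0.938, 0.158, 1.597, -0, 1.386, -0.21], TCP at [0.236, 0.524, 0.24] pointing down, gripper open.
Joint ranges: [-2.91, 2.91], [-0.94, 2.29], [0.18, 2.7], [-1.29, 4.43], [0.17, 2.64], [-3, 3]. Speed limits (rad/s): [2.57, 2.57, 3.14, 3.14, 3.14, 3.14].

## Interface

Orientations are given as a unit quaternion [w, x, y, z].
In Python, from bench import robot gives the robot as it stands.
- The arm moves only by the tool carry_out, never from a script. Its arguments are lists of equal length, an entry for each row: "jaw": the opening, from 0 (shut) to 1 (fully open); "delta_pos": the shift along the world's x, y, z in mm, a list of three; "rot": the turn, a rotation vector about the world's x, y, z in degrees, a list of three. A call has 1 to 5 rows; each row is the pose to reach, as a shift and turn from the pose commanded when the call began; what a row does not reach only later rows make up. A row lasts 1/12 s, in which the tool goes at most 41.7 mm and 7.16 degrees, less where a joint would pass 70% of its speed; a pose out of reach is approached as far as the arm can. A call with a gripper value outside its range is refused whole. The fingers move at their own pace and stop on an object; "squeeze" is the grip in N (left out, the last holds). Time passes only in rows, so rows that repeat a pose let the fingers close. It gives the time, the measured TCP pose, the force and the opening at its end, in the units of the state.
- robot.state(): the state, without advancing time (a new reading comes with each control period).
- robot.get_image(name): name is "scene" or "side" or "wrist"; returns a dict with "frame" (400x640x3 uint8, red, green, blue), "fx", "fy", "cx", "cy" (pixels), "R" (3x3) and "t" (3): a world point X has camera coordinates R X + t. Camera axes: x right, y down, z forward; pixel columns grow to the right and rows downward; lengths in m; the calibration is good to about 2 mm. The wrist camera is an equidistant fisheye: a pixel r from the principal point sees the ray r / f radians off the axis. A picture is of the moment at which its call begins. There is no depth.
- robot.hand_in(): hands the job in, once; it reports no verdict.
The state is a dict: "clock": time; "joint_pos": joint angles; "joint_velocities": joint speeds; "joint_efforts": joint torques, N m; "tcp_pos": TCP position; "tcp_rot": TCP orientation; "contact_force": force on the tool from outside, world axes, zero at the start; "torque": the same for the moment, N m; "grip_width": finger opening in m.
Only numpy, scipy, OpenCV 4.12 (cv2) and the standard library are available. Lean on these libraries where they do the work, as an engineer would, in place of code of your own. Each camera call takes 0.05 s, during which the arm holds its last target.

## Working session

There is one attempt and no reset: what is moved stays moved. The work goes in short steps, Python scripts to look and compute and a tool call to move; the robot and the scene stay as the last step left them, time stands still between calls to the robot, and variables do not carry over. Pictures are saved under pics/ and viewed, and the job is handed in when it is done.

Besides the shell and the picture viewer there is one more tool, called after "Emit:" as name(argument=value, ...) on one line, values as JSON. carry_out: Moves the arm, as the interface text tells. Its arguments: {"type":"object","properties":{"jaw":{"type":"array","items":{"type":"number"}},"delta_pos":{"type":"array","items":{"type":"array","items":{"type":"number"}}},"rot":{"type":"array","items":{"type":"array","items":{"type":"number"}}},"squeeze":{"type":"number"}},"required":["jaw","delta_pos","rot"]}

```bash
mkdir -p pics; ls
python3 - <<'E'
from bench import robot
import cv2,pickle
print(robot.state())
d={}
for n in ["scene","side","wrist"]:
    im=robot.get_image(n); d[n]=im
    cv2.imwrite(f"pics/{n}0.png",im["frame"][:,:,::-1])
    print(n,im["fx"],im["fy"],im["cx"],im["cy"],im["R"],im["t"])
pickle.dump(d,open("im0.pkl","wb"))
E
```

```text
pics
{'clock': 0.0, 'joint_pos': array([ 9.37884943e-01,  1.59051268e-01,  1.59820662e+00, -2.36703476e-05,
        1.38619306e+00, -2.10069100e-01]), 'joint_velocities': array([-0.00149758, -0.00137048,  0.00035065,  0.00181041, -0.00024571,
       -0.00061064]), 'joint_efforts': array([ 4.04705352e-04, -3.85575056e+01, -3.22105551e+01,  7.01417355e-02,
        3.77542677e-02, -1.32986452e-04]), 'tcp_pos': array([0.23561696, 0.52388146, 0.23863046]), 'tcp_rot': array([ 0.59317949, -0.3841847 ,  0.5944016 ,  0.38370163]), 'contact_force': array([-0.91674552,  0.45629055,  0.30750568]), 'torque': array([-0.01511766,  0.00306723, -0.02074878]), 'grip_width': 0.09184287505484814}
scene 413.24688268846137 413.24688268846137 314.5553867256009 198.90362514294762 [[-0.31322315  0.94946181 -0.02033544]
 [ 0.57384404  0.17216003 -0.80066469]
 [-0.75669959 -0.26245609 -0.5987675 ]] [ 0.12994331 -0.24018632  1.59592219]
side 372.99715217630506 372.99715217630506 318.6827981301501 199.48255862234697 [[ 0.96248706 -0.27130971  0.0031155 ]
 [-0.19062033 -0.68431895 -0.70382631]
 [ 0.19308691  0.67682983 -0.71036527]] [-0.47156726  0.12630972  1.18825193]
wrist 309.70691628693146 309.70691628693146 315.41489465186504 199.31457134554802 [[ 0.41138803  0.9114574  -0.00230273]
 [ 0.88674345 -0.39964642  0.23231184]
 [ 0.21082207 -0.09761225 -0.97263863]] [-0.57396534 -0.02459798  0.39168401]
```

View pics/scene0.png

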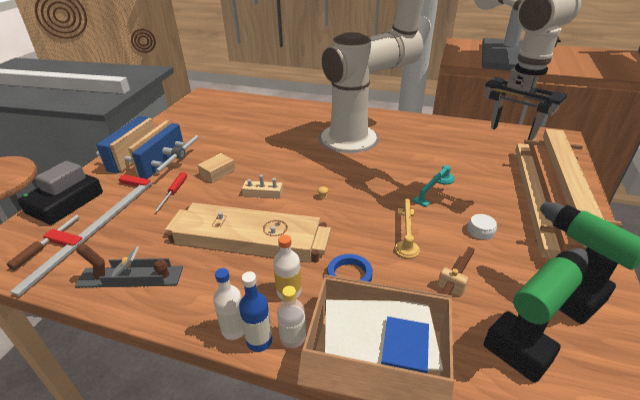

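View pics/side0.png

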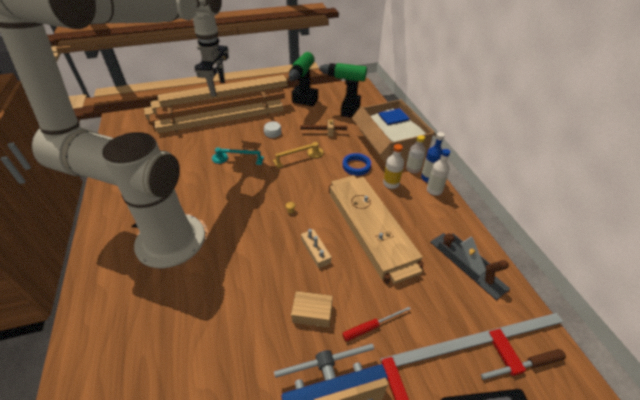

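View pics/wrist0.png

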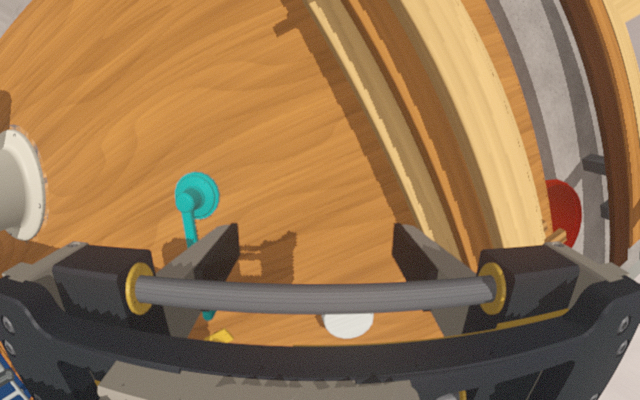

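The scene shows the yellow brass pull at about (408,228), a teal look-alike at (435,185), the rail at (247,230), and the pin stand at (262,188). The brass one fits the description. I'll enlarge the crops to confirm.

Run:
```python
import pickle,cv2,numpy as np
d=pickle.load(open("im0.pkl","rb"))
s=d["scene"]["frame"][:,:,::-1]; q=d["side"]["frame"][:,:,::-1]
a=cv2.resize(s[165:265,160:335],None,fx=4.5,fy=4.5,interpolation=cv2.INTER_CUBIC); cv2.imwrite("pics/c1.png",a)
b=cv2.resize(s[160:265,380:480],None,fx=5,fy=5,interpolation=cv2.INTER_CUBIC)
cv2.imwrite("pics/c2.png",b)
b=cv2.resize(q[130:290,200:430],None,fx=3.4,fy=3.4,interpolation=cv2.INTER_CUBIC)
cv2.imwrite("pics/c3.png",b)
```

```text
(no output)
```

View pics/c1.png

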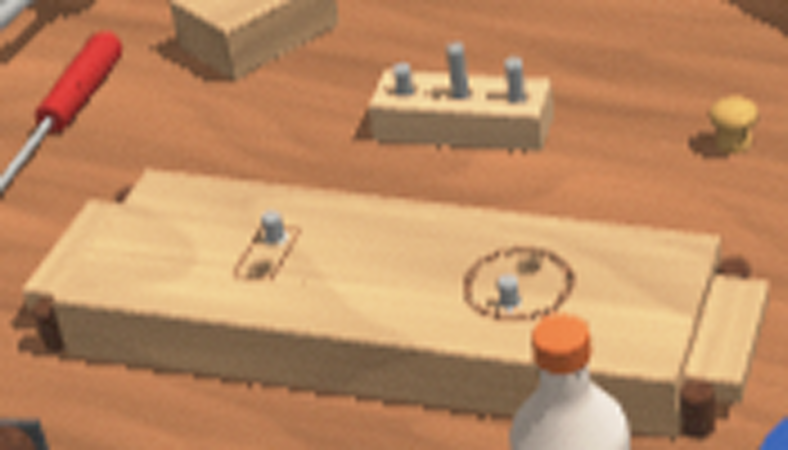

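View pics/c2.png

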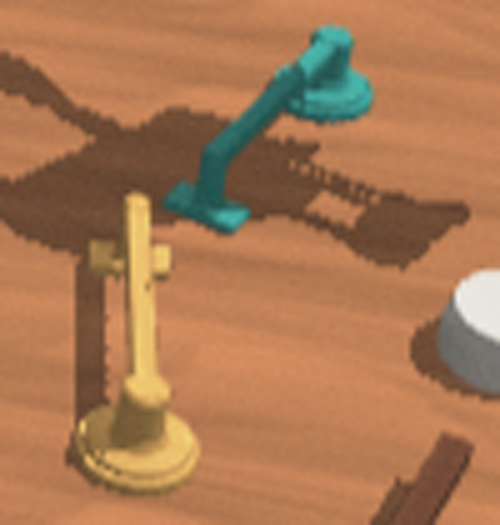

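View pics/c3.png

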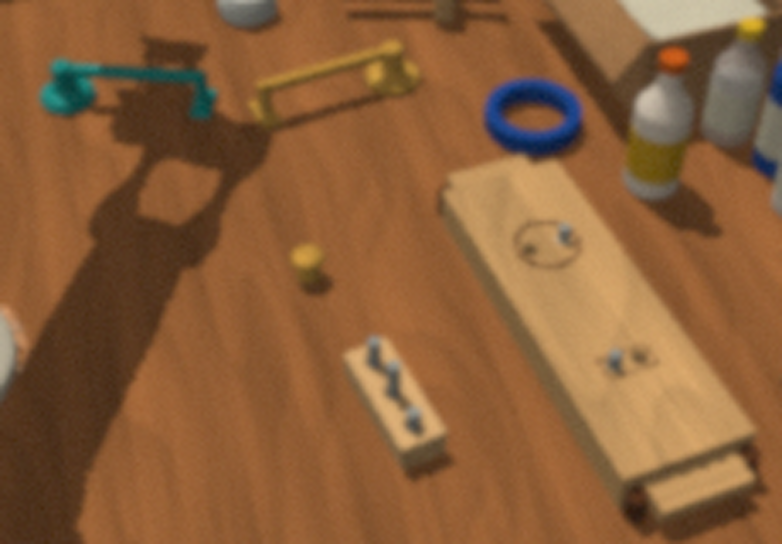

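Crops confirm it. Brass pull: boss at scene (408,249), foot at (406,211). The teal one has the same shape but the wrong colour. In the stand, left to right, are the short, long and middle pins, with tops near (249,180), (261,175) and (274,178). Now I'll triangulate.

```bash
cat > h.py <<'E'
import numpy as np,pickle,cv2
from scipy.optimize import least_squares
def proj(c,X):
    p=np.asarray(c["R"])@np.asarray(X,float)+np.asarray(c["t"]);
    return np.array([c["fx"]*p[0]/p[2]+c["cx"],c["fy"]*p[1]/p[2]+c["cy"]])
def projf(c,X):
    p=np.asarray(c["R"])@np.asarray(X,float)+np.asarray(c["t"])
    r=np.hypot(p[0],p[1]); th=np.arctan2(r,p[2])
    return np.array([c["fx"]*th*p[0]/r+c["cx"],c["fy"]*th*p[1]/r+c["cy"]])
def rayz(c,uv,z,fish=False):
    a=np.array([(uv[0]-c["cx"])/c["fx"],(uv[1]-c["cy"])/c["fy"]])
    if fish:
        th=np.hypot(*a); v=np.array([*(a/th*np.sin(th)),np.cos(th)])
    else: v=np.array([*a,1.])
    R=np.asarray(c["R"]);o=-R.T@np.asarray(c["t"]);w=R.T@v
    return o+w*(z-o[2])/w[2]
def rot(y): return np.array([[np.cos(y),-np.sin(y)],[np.sin(y),np.cos(y)]])
E
python3 - <<'E'
from h import *
d=pickle.load(open("im0.pkl","rb"));S=d["scene"];Q=d["side"]
f1=lambda p:[(p[0]+.5)/4.5-.5+160,(p[1]+.5)/4.5-.5+165]
f2=lambda p:[(p[0]+.5)/5-.5+380,(p[1]+.5)/5-.5+160]
f3=lambda p:[(p[0]+.5)/3.4-.5+200,(p[1]+.5)/3.4-.5+130]
T={"bpin":((508,279),(565,229),.062),"deep":((529,265),(531,249),.044),"tpin":((272,215),(614,354),.062),"shal":((260,268),(640,356),.044),
"short":((403,67),(413,411),.048),"long":((457,47),(393,368),.068),"mid":((515,62),(374,342),.058)}
for k,(a,b,z) in T.items(): print(k,rayz(S,f1(a),z).round(4),rayz(Q,f3(b),z).round(4))
for k,(a,b,z) in {"boss":((138,440),(390,75),.012),"foot":((130,258),(265,112),.008),"bossTop":((147,385),(392,45),.048),"footTop":((138,200),(265,78),.048)}.items():
    print(k,rayz(S,f2(a),z).round(4),rayz(Q,f3(b),z).round(4))
for k,(a,b,z) in {"knob":((735,105),(307,255),.03),"orange cap":((560,330),(673,60),.17)}.items():
    print(k,rayz(S,f1(a),z).round(4),rayz(Q,f3(b),z).round(4))
E
```

```text
bpin [ 0.6433 -0.0393  0.062 ] [ 0.6394 -0.0453  0.062 ]
deep [ 0.6087 -0.0418  0.044 ] [ 0.6054 -0.0459  0.044 ]
tpin [ 0.6299 -0.2011  0.062 ] [ 0.6252 -0.2046  0.062 ]
shal [ 0.6586 -0.1967  0.044 ] [ 0.6548 -0.1999  0.044 ]
short [ 0.4416 -0.2046  0.048 ] [ 0.4389 -0.2068  0.048 ]
long [ 0.4352 -0.1645  0.068 ] [ 0.4307 -0.1718  0.068 ]
mid [ 0.4273 -0.1258  0.058 ] [ 0.4242 -0.1307  0.058 ]
boss [0.5657 0.3052 0.012 ] [0.5554 0.2959 0.012 ]
foot [0.4088 0.2786 0.008 ] [0.4016 0.2734 0.008 ]
bossTop [0.5627 0.3053 0.048 ] [0.5604 0.3048 0.048 ]
footTop [0.4055 0.2783 0.048 ] [0.4067 0.2837 0.048 ]
knob [0.3952 0.0214 0.03  ] [0.3945 0.0184 0.03  ]
orange cap [0.7845 0.0568 0.17  ] [0.778  0.0487 0.17  ]
```

Run:
```python
from bench import robot
from scipy.spatial.transform import Rotation as R
import numpy as np
s=robot.state();q=s["tcp_rot"];M=R.from_quat([*q[1:],q[0]]).as_matrix();print(M.round(3)); 
c=robot.get_image("wrist");Rc=np.array(c["R"]);o=-Rc.T@np.array(c["t"]);print(M.T@(o-s["tcp_pos"]),(Rc@M).round(3))
z=M[:,2];print(np.degrees(np.arctan2(z[1],z[0])))
```

```text
[[-0.001 -0.912  0.41 ]
 [-0.001  0.41   0.912]
 [-1.     0.    -0.001]]
[-0.14661651  0.06637265  0.00020461] [[ 0.001 -0.001  1.   ]
 [-0.233 -0.973 -0.001]
 [ 0.973 -0.233 -0.001]]
65.77514374125948
```

Emit:
carry_out(jaw=[1,1,1,1,1], delta_pos=[[11,-38,0],[22,-76,0],[33,-114,0],[44,-152,0],[55,-190,0]], rot=[[0,0,-3],[0,0,-6],[0,0,-9],[0,0,-12],[0,0,-15]])

```text
clock: 0.62
tcp_pos: [0.2908, 0.3327, 0.2393]
tcp_rot: [0.639, -0.303, 0.639, 0.303]
contact_force: [0.9, -0.5, 0.9]
grip_width: 0.0913
```

Emit:
carry_out(jaw=[1,1,1,1,1], delta_pos=[[11,-38,0],[22,-76,0],[33,-114,0],[44,-152,0],[55,-190,0]], rot=[[0,0,-3],[0,0,-6],[0,0,-9],[0,0,-12],[0,0,-15]])

```text
clock: 1.03
tcp_pos: [0.3459, 0.1426, 0.2396]
tcp_rot: [0.673, -0.217, 0.673, 0.216]
contact_force: [0.8, -0.2, -0.3]
grip_width: 0.0919
```

Emit:
carry_out(jaw=[1,1,1,1,1], delta_pos=[[11,-38,0],[22,-76,0],[33,-114,0],[44,-152,0],[55,-190,0]], rot=[[0,0,-3],[0,0,-6],[0,0,-9],[0,0,-12],[0,0,-15]])

```text
clock: 1.45
tcp_pos: [0.401, -0.0477, 0.2397]
tcp_rot: [0.696, -0.126, 0.695, 0.126]
contact_force: [0.1, 0.0, -0.0]
grip_width: 0.0918
```

Emit:
carry_out(jaw=[0.6,0.6,0.6,0.6,0.6], delta_pos=[[9,-30,0],[18,-60,0],[26,-90,0],[32,-120,0],[32,-120,0]], rot=[[0,0,-3],[0,0,-6],[0,0,-9],[0,0,-11],[0,0,-11]])

```text
clock: 1.87
tcp_pos: [0.4333, -0.1699, 0.2395]
tcp_rot: [0.705, -0.059, 0.705, 0.058]
contact_force: [-0.4, 0.1, -0.1]
grip_width: 0.0607
```

```bash
cat > snap.py <<'E'
import sys
from h import *
from bench import robot
n=sys.argv[1]
c=robot.get_image(sys.argv[2] if len(sys.argv)>2 else "wrist");pickle.dump(c,open(f"{n}.pkl","wb"))
cv2.imwrite(f"pics/{n}.png",c["frame"][:,:,::-1]);s=robot.state();print(s["clock"],s["tcp_pos"],s["grip_width"],s["contact_force"])
E
python3 snap.py w1
```

```text
1.9167 [ 0.43289727 -0.16756135  0.23933171] 0.057034929550219125 [ 0.6355213   1.08610945 -0.30997738]
```

View pics/w1.png

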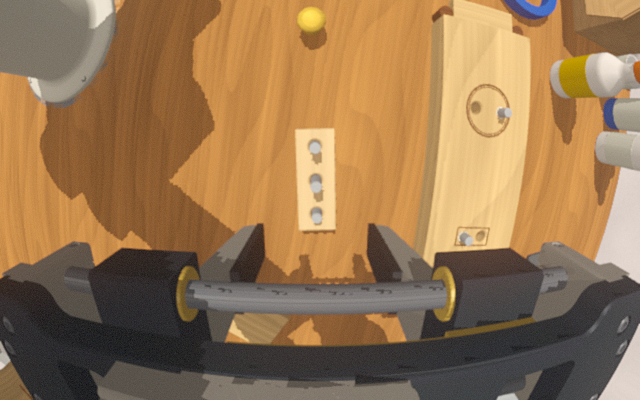

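The wrist view shows the stand with pins at about (314,147) middle, (316,184) long and (317,214) short. The circle is at (489,110), with its deep hole at (476,107) and bonded pin at (504,113). The rectangle is at (472,237). I'll enlarge it.

Run:
```python
from h import *
f=pickle.load(open("w1.pkl","rb"))["frame"][:,:,::-1]
cv2.imwrite("pics/d1.png",cv2.resize(f[120:240,280:350],None,fx=5,fy=5,interpolation=cv2.INTER_CUBIC))
cv2.imwrite("pics/d2.png",cv2.resize(f[75:260,430:530],None,fx=3.2,fy=3.2,interpolation=cv2.INTER_CUBIC))
```

```text
(no output)
```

View pics/d1.png

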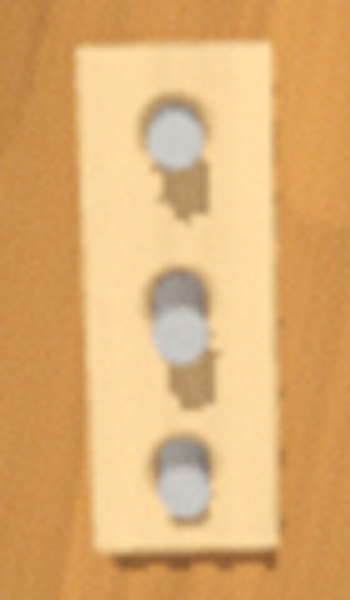

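View pics/d2.png

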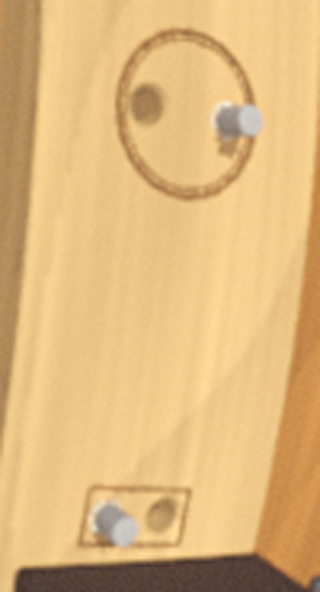

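Run:
```python
from h import *
c=pickle.load(open("w1.pkl","rb"))
g=lambda p,k,o:[(p[0]+.5)/k-.5+o[0],(p[1]+.5)/k-.5+o[1]]
P={}
for n,p,z in [("mid",(175,138),.058),("long",(181,336),.068),("short",(184,491),.048)]:
    P[n]=rayz(c,g(p,5,(280,120)),z,True);print(n,P[n].round(4))
sy=P["mid"]-P["short"];print("stand yaw",np.degrees(np.arctan2(-sy[0],sy[1])),np.linalg.norm(sy))
for p in [(76,45),(271,42),(277,548),(95,552)]: print("corner",rayz(c,g(p,5,(280,120)),.03,True).round(4))
for n,p,z in [("deep",(147,104),.044),("bpin",(250,121),.062),("tpin",(124,531),.062),("shal",(163,516),.044),("circ",(187,114),.044)]:
    P[n]=rayz(c,g(p,3.2,(430,75)),z,True);print(n,P[n].round(4))
# rail fit
names={"deep":(-18,80),"bpin":(18,80),"tpin":(-14,-80),"shal":(14,-80)}
r=least_squares(lambda v:np.concatenate([v[:2]+rot(v[2])@np.array(q)/1000-P[k][:2] for k,q in names.items()]),[.63,-.12,.1])
print(r.x[:2],np.degrees(r.x[2]),(r.fun*1000).round(1))
for k,q in names.items():print(k,(r.x[:2]+rot(r.x[2])@np.array(q)/1000).round(4))
```

```text
mid [ 0.4241 -0.1274  0.058 ]
long [ 0.432  -0.1674  0.068 ]
short [ 0.4392 -0.2068  0.048 ]
stand yaw 10.791258236076295 0.08140976966732497
corner [ 0.3985 -0.1118  0.03  ]
corner [ 0.4423 -0.1038  0.03  ]
corner [ 0.4648 -0.2228  0.03  ]
corner [ 0.4213 -0.2311  0.03  ]
deep [ 0.605  -0.0435  0.044 ]
bpin [ 0.6415 -0.0405  0.062 ]
tpin [ 0.6272 -0.2029  0.062 ]
shal [ 0.6554 -0.1997  0.044 ]
circ [ 0.6235 -0.0425  0.044 ]
[ 0.6322872 -0.1216552] 6.412328018785006 [ 0.5 -0.7 -0.3  0.4  0.1  0.2 -0.3  0.2]
deep [ 0.6055 -0.0442]
bpin [ 0.6412 -0.0401]
tpin [ 0.6273 -0.2027]
shal [ 0.6551 -0.1996]
```

Emit:
carry_out(jaw=[0.5,0.5,0.5,0.5,0.5], delta_pos=[[-1,0,-35],[-1,0,-70],[-1,0,-100],[-1,0,-115],[-1,0,-115]], rot=[[0,0,0],[0,0,0],[0,0,0],[0,0,0],[0,0,0]])

```text
clock: 2.33
tcp_pos: [0.4291, -0.1625, 0.1206]
tcp_rot: [0.702, -0.059, 0.707, 0.063]
contact_force: [-0.2, 0.9, -1.0]
grip_width: 0.0458
```

```bash
python3 snap.py w2
```

```text
2.3833 [ 0.43054738 -0.16368456  0.12306524] 0.046148529853364935 [-0.62549138 -0.13658908 -0.31685978]
```

View pics/w2.png

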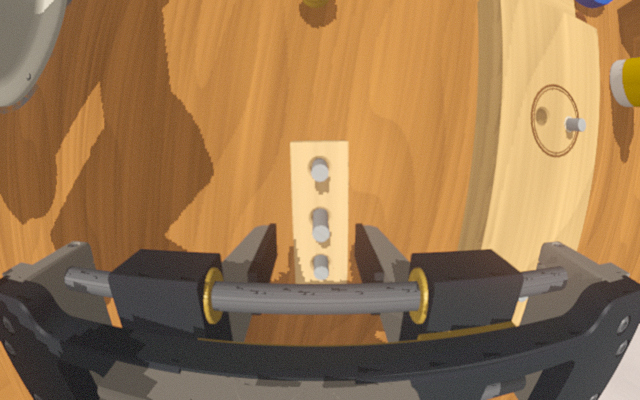

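Emit:
carry_out(jaw=[0.5,0.5], delta_pos=[[0,0,0],[0,0,0]], rot=[[0,0,0],[0,0,0]])

```text
clock: 2.55
tcp_pos: [0.4331, -0.166, 0.1265]
tcp_rot: [0.705, -0.061, 0.704, 0.06]
contact_force: [-0.4, 0.1, -0.3]
grip_width: 0.046
```

```bash
python3 - <<'E'
from h import *
c=pickle.load(open("w2.pkl","rb"))
cv2.imwrite("pics/d3.png",cv2.resize(c["frame"][130:285,230:410,::-1],None,fx=4,fy=4,interpolation=cv2.INTER_CUBIC))
E
python3 snap.py w3
```

```text
2.6 [ 0.43311597 -0.16611142  0.12651845] 0.04609893556761208 [ 0.46474076 -0.2195535  -0.66054334]
```

View pics/d3.png

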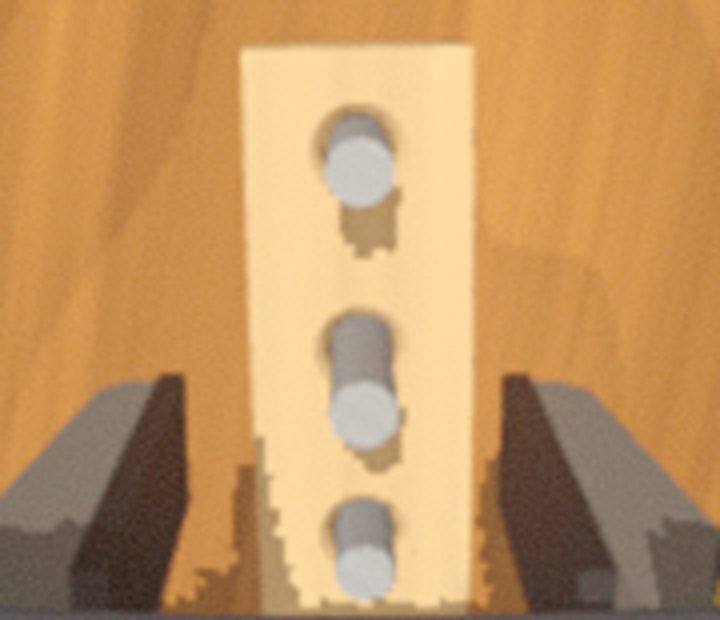

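Run:
```python
from h import *
c=pickle.load(open("w3.pkl","rb"))
f=cv2.resize(c["frame"][130:285,230:410,::-1],None,fx=4,fy=4,interpolation=cv2.INTER_CUBIC)
cv2.imwrite("pics/d4.png",f)
```

```text
(no output)
```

View pics/d4.png

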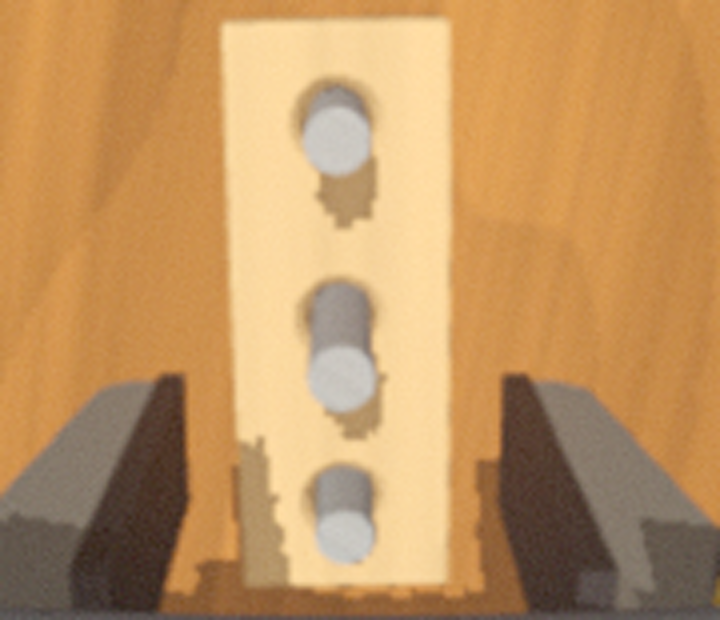

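Run:
```python
from h import *
from bench import robot
from scipy.spatial.transform import Rotation as R
c=pickle.load(open("w3.pkl","rb"))
g=lambda p:[(p[0]+.5)/4-.5+230,(p[1]+.5)/4-.5+130]
for n,p,z in [("mid",(337,140),.058),("long",(341,378),.068),("short",(345,536),.048)]:print(n,rayz(c,g(p),z,True).round(4))
s=robot.state();q=s["tcp_rot"];M=R.from_quat([*q[1:],q[0]]).as_matrix();print(M.round(3),s["tcp_pos"])
tip=s["tcp_pos"]+M[:,0]*.025
print(projf(c,tip),projf(c,tip+M[:,2]*.023),projf(c,tip-M[:,2]*.023))
```

```text
mid [ 0.4244 -0.1278  0.058 ]
long [ 0.4319 -0.1674  0.068 ]
short [ 0.4394 -0.2066  0.048 ]
[[ 0.003 -0.17   0.985]
 [-0.002  0.985  0.17 ]
 [-1.    -0.003  0.003]] [ 0.43311597 -0.16611142  0.12651845]
[317.41319308 240.25493756] [356.03862077 239.9966684 ] [278.73762559 240.08920125]
```

Emit:
carry_out(jaw=[0.5,0.5,0.5,0.5,0.5], delta_pos=[[-1,-1,-10],[-1,-1,-25],[-1,-1,-40],[-1,-1,-48],[-1,-1,-50]], rot=[[0,0,0],[0,0,0],[0,0,0],[0,0,0],[0,0,0]])

```text
clock: 3.02
tcp_pos: [0.43, -0.1661, 0.0731]
tcp_rot: [0.704, -0.06, 0.705, 0.061]
contact_force: [-1.0, 0.2, -0.3]
grip_width: 0.0458
```

Emit:
carry_out(jaw=[0.05,0.05,0.05,0.05,0.05], delta_pos=[[0,0,0],[0,0,0],[0,0,0],[0,0,0],[0,0,0]], rot=[[0,0,0],[0,0,0],[0,0,0],[0,0,0],[0,0,0]], squeeze=25)

```text
clock: 3.43
tcp_pos: [0.4313, -0.1669, 0.0752]
tcp_rot: [0.705, -0.061, 0.704, 0.06]
contact_force: [-0.0, -0.2, 0.3]
grip_width: 0.015
```

```bash
python3 snap.py w4; python3 snap.py s4 scene
```

```text
3.4833 [ 0.43127291 -0.16685025  0.07507615] 0.010933999694873893 [-0.31974084  0.62070274  0.64351119]
3.5333 [ 0.43127992 -0.1668804   0.07506192] 0.010963278336865064 [-0.24409543 -0.05163922  0.80292468]
```

View pics/w4.png

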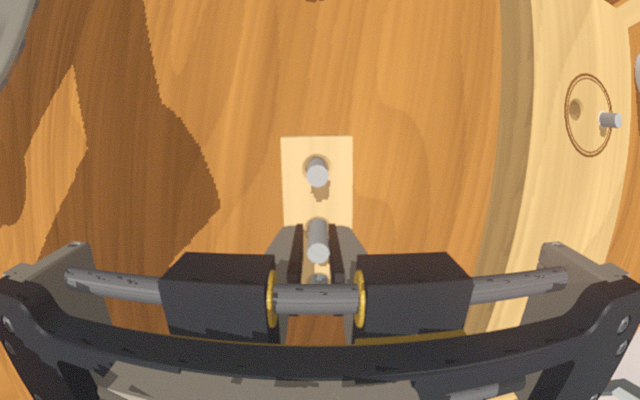

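Emit:
carry_out(jaw=[0.05,0.05,0.05], delta_pos=[[0,0,4],[0,0,8],[0,0,8]], rot=[[0,0,0],[0,0,0],[0,0,0]])

```text
clock: 3.78
tcp_pos: [0.4314, -0.167, 0.0836]
tcp_rot: [0.705, -0.061, 0.704, 0.06]
contact_force: [-0.7, 0.4, -0.2]
grip_width: 0.0109
```

```bash
python3 snap.py w5;  python3 - <<'E'
from h import *
c=pickle.load(open("w5.pkl","rb"))
f=cv2.resize(c["frame"][130:295,230:410,::-1],None,fx=3.5,fy=3.5,interpolation=cv2.INTER_CUBIC)
cv2.imwrite("pics/d5.png",f)
E
```

```text
3.8333 [ 0.43128132 -0.16689724  0.08321842] 0.010820669051569977 [ 0.07117684  0.32367825 -0.34193782]
```

View pics/d5.png

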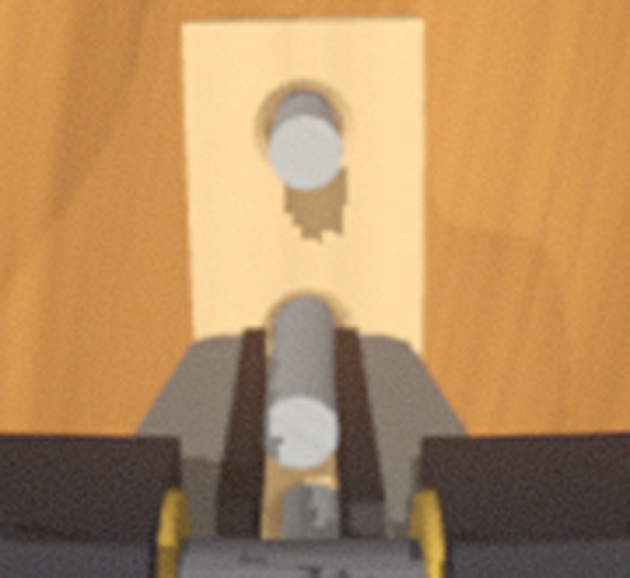

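Emit:
carry_out(jaw=[0.05,0.05,0.05,0.05,0.05], delta_pos=[[0,0,20],[0,0,45],[0,0,70],[10,10,85],[30,25,85]], rot=[[0,0,0],[0,0,0],[0,0,0],[0,0,0],[0,0,5]])

```text
clock: 4.25
tcp_pos: [0.4624, -0.1434, 0.1716]
tcp_rot: [0.703, -0.092, 0.7, 0.089]
contact_force: [0.2, 0.0, -0.6]
grip_width: 0.011
```

Emit:
carry_out(jaw=[0.05,0.05,0.05,0.05,0.05], delta_pos=[[12,9,0],[25,18,0],[38,27,0],[50,36,0],[62,45,0]], rot=[[0,0,7],[0,0,14],[0,0,21],[0,0,28],[0,0,35]])

```text
clock: 4.67
tcp_pos: [0.5233, -0.096, 0.1674]
tcp_rot: [0.64, -0.299, 0.641, 0.3]
contact_force: [0.2, 0.1, -0.6]
grip_width: 0.0112
```

Emit:
carry_out(jaw=[0.05,0.05,0.05,0.05,0.05], delta_pos=[[13,9,0],[26,18,0],[40,27,0],[53,36,0],[62,45,0]], rot=[[0,0,7],[0,0,14],[0,0,21],[0,0,28],[0,0,35]])

```text
clock: 5.08
tcp_pos: [0.5857, -0.0511, 0.1673]
tcp_rot: [0.521, -0.478, 0.521, 0.478]
contact_force: [-0.5, 0.1, -0.5]
grip_width: 0.0112
```

Emit:
carry_out(jaw=[0.05,0.05,0.05,0.05], delta_pos=[[10,4,-5],[20,8,-15],[20,8,-15],[20,8,-15]], rot=[[0,0,6],[0,0,12],[0,0,12],[0,0,12]])

```text
clock: 5.42
tcp_pos: [0.6042, -0.0434, 0.1517]
tcp_rot: [0.47, -0.527, 0.471, 0.529]
contact_force: [-0.2, 0.1, -0.2]
grip_width: 0.0108
```

```bash
python3 snap.py w6
```

```text
5.4667 [ 0.60434397 -0.0437072   0.15230994] 0.01122572539559073 [ 0.1996309   0.84044052 -0.98891907]
```

View pics/w6.png

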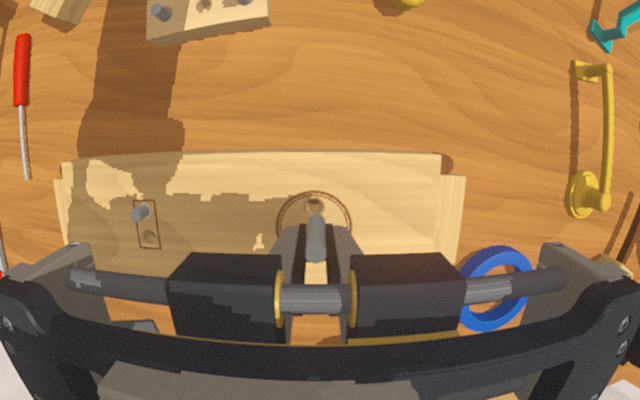

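The long pin is held, with its top at (316,250), above the deep hole at (315,203). The stand still holds the short and middle pins. I'll enlarge for alignment.

Run:
```python
from h import *
from bench import robot
from scipy.spatial.transform import Rotation as R
c=pickle.load(open("w6.pkl","rb"))
s=robot.state();q=s["tcp_rot"];M=R.from_quat([*q[1:],q[0]]).as_matrix();print(M.round(3),s["tcp_pos"])
f=cv2.resize(c["frame"][180:280,250:380,::-1],None,fx=5,fy=5,interpolation=cv2.INTER_CUBIC)
for h in (.0072,.0652):
    for i in range(24):
        a=i/24*6.283
        p=s["tcp_pos"]+M[:,0]*h+.006*(M[:,1]*np.cos(a)+M[:,2]*np.sin(a))-M[:,1]*.0005
        u=projf(c,p); cv2.circle(f,tuple(int(v) for v in ((u-[250,180]+.5)*5)),1,(0,0,255),-1)
for i in range(24):
    a=i/24*6.283;u=projf(c,[.6055+.0075*np.cos(a),-.0442+.0075*np.sin(a),.044]); cv2.circle(f,tuple(int(v) for v in ((u-[250,180]+.5)*5)),1,(255,0,0),-1)
cv2.imwrite("pics/d6.png",f)
```

```text
[[-0.001 -0.993 -0.115]
 [ 0.    -0.115  0.993]
 [-1.     0.001  0.   ]] [ 0.60434397 -0.0437072   0.15230994]
```

View pics/d6.png

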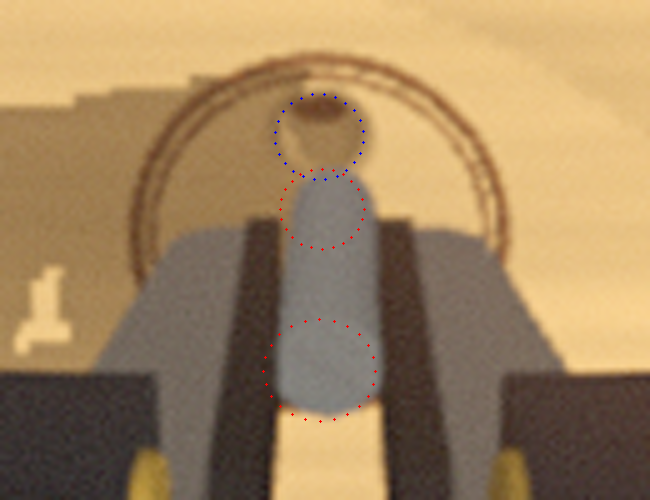

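Emit:
carry_out(jaw=[0.05,0.05,0.05,0.05,0.05], delta_pos=[[1,-1,-20],[1,-1,-36],[1,-1,-40],[1,-1,-44],[1,-1,-48]], rot=[[0,0,0],[0,0,0],[0,0,0],[0,0,0],[0,0,0]])

```text
clock: 5.88
tcp_pos: [0.6062, -0.045, 0.1054]
tcp_rot: [-0.47, 0.529, -0.47, -0.528]
contact_force: [1.1, -0.1, -1.5]
grip_width: 0.0108
```

Emit:
carry_out(jaw=[0.05,0.05], delta_pos=[[0,0,-6],[0,0,-6]], rot=[[0,0,0],[0,0,0]])

```text
clock: 6.05
tcp_pos: [0.6056, -0.0447, 0.0982]
tcp_rot: [0.47, -0.528, 0.47, 0.529]
contact_force: [-0.4, 0.4, -0.1]
grip_width: 0.0113
```

```bash
python3 snap.py w7;  python3 - <<'E'
from h import *
c=pickle.load(open("w7.pkl","rb"))
f=cv2.resize(c["frame"][180:290,250:380,::-1],None,fx=5,fy=5,interpolation=cv2.INTER_CUBIC)
cv2.imwrite("pics/d7.png",f)
E
```

```text
6.1 [ 0.60578822 -0.04464543  0.0985354 ] 0.011124123196595396 [ 0.14511957 -0.96407691 -0.21603362]
```

View pics/d7.png

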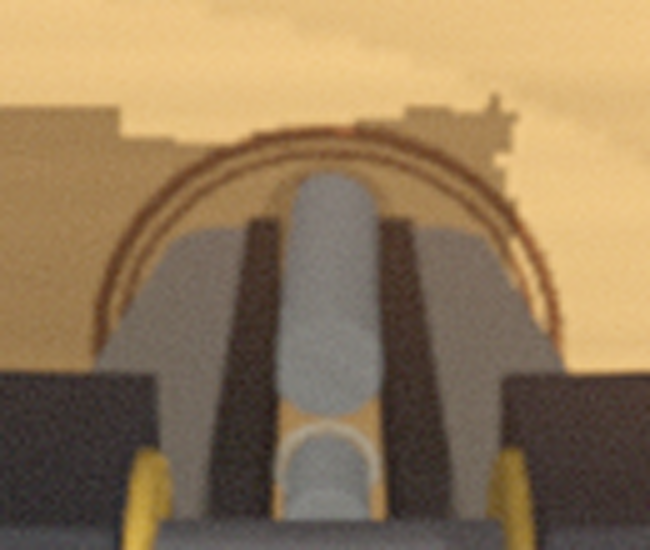

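Emit:
carry_out(jaw=[0.05,0.05,0.05,0.05,0.05], delta_pos=[[0,-0.5,-8],[0,-0.5,-16],[0,-0.5,-22],[0,-0.5,-25],[0,-0.5,-25]], rot=[[0,0,0],[0,0,0],[0,0,0],[0,0,0],[0,0,0]])

```text
clock: 6.52
tcp_pos: [0.6051, -0.0449, 0.0722]
tcp_rot: [0.469, -0.528, 0.47, 0.529]
contact_force: [0.4, 0.3, -0.3]
grip_width: 0.0111
```

Clean insertion with no resistance. Release and rise.

Emit:
carry_out(jaw=[0.35,0.35,0.35,0.35], delta_pos=[[0,0,0],[0,0,0],[0,0,0],[0,0,10]], rot=[[0,0,0],[0,0,0],[0,0,0],[0,0,0]])

```text
clock: 6.85
tcp_pos: [0.6047, -0.0448, 0.0823]
tcp_rot: [0.469, -0.528, 0.47, 0.53]
contact_force: [0.2, -0.3, -0.3]
grip_width: 0.032
```

Emit:
carry_out(jaw=[0.35,0.35,0.35,0.35,0.35], delta_pos=[[0,0,30],[0,0,60],[-10,-10,75],[-30,-25,80],[-30,-25,80]], rot=[[0,0,0],[0,0,0],[0,0,0],[0,0,0],[0,0,0]])

```text
clock: 7.27
tcp_pos: [0.5756, -0.0722, 0.1669]
tcp_rot: [-0.47, 0.53, -0.47, -0.527]
contact_force: [-0.4, -0.3, 0.2]
grip_width: 0.032
```

```bash
python3 snap.py w8
```

```text
7.3167 [ 0.57599283 -0.07114834  0.16568681] 0.03244656146928097 [0.01459328 0.15168971 0.76339049]
```

View pics/w8.png

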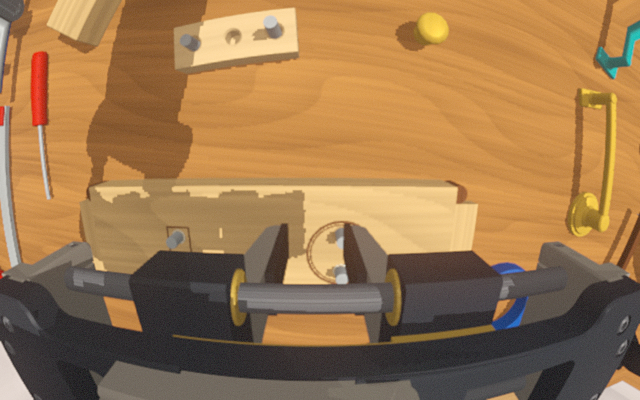

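Emit:
carry_out(jaw=[0.45,0.45,0.45,0.45,0.45], delta_pos=[[-11,-11,0],[-22,-22,0],[-33,-33,0],[-44,-44,0],[-55,-55,0]], rot=[[0,0,-7],[0,0,-14],[0,0,-21],[0,0,-28],[0,0,-35]])

```text
clock: 7.73
tcp_pos: [0.5208, -0.1251, 0.1635]
tcp_rot: [0.608, -0.361, 0.608, 0.361]
contact_force: [1.0, -0.4, 0.6]
grip_width: 0.0411
```

Emit:
carry_out(jaw=[0.45,0.45,0.45,0.45,0.45], delta_pos=[[-11,-11,0],[-22,-22,0],[-33,-33,0],[-44,-44,0],[-55,-55,0]], rot=[[0,0,-7],[0,0,-14],[0,0,-21],[0,0,-28],[0,0,-35]])

```text
clock: 8.15
tcp_pos: [0.4658, -0.1802, 0.1636]
tcp_rot: [0.688, -0.162, 0.688, 0.162]
contact_force: [0.5, -0.6, -0.3]
grip_width: 0.0411
```

Emit:
carry_out(jaw=[0.45,0.45,0.45,0.45,0.45], delta_pos=[[-14,-14,-10],[-27,-26,-30],[-27,-26,-45],[-27,-26,-45],[-27,-26,-45]], rot=[[0,0,-7],[0,0,-14],[0,0,-16],[0,0,-16],[0,0,-16]])

```text
clock: 8.57
tcp_pos: [0.4388, -0.2055, 0.1182]
tcp_rot: [0.704, -0.066, 0.704, 0.067]
contact_force: [-0.3, -0.2, -0.1]
grip_width: 0.0413
```

```bash
python3 snap.py w9;  python3 - <<'E'
from h import *
c=pickle.load(open("w9.pkl","rb"))
f=cv2.resize(c["frame"][130:290,230:410,::-1],None,fx=3.75,fy=3.75,interpolation=cv2.INTER_CUBIC)
cv2.imwrite("pics/d9.png",f)
E
```

```text
8.6167 [ 0.4395806  -0.20596499  0.11913544] 0.04105087542593363 [-0.02007005 -0.55616012  1.71787968]
```

View pics/d9.png

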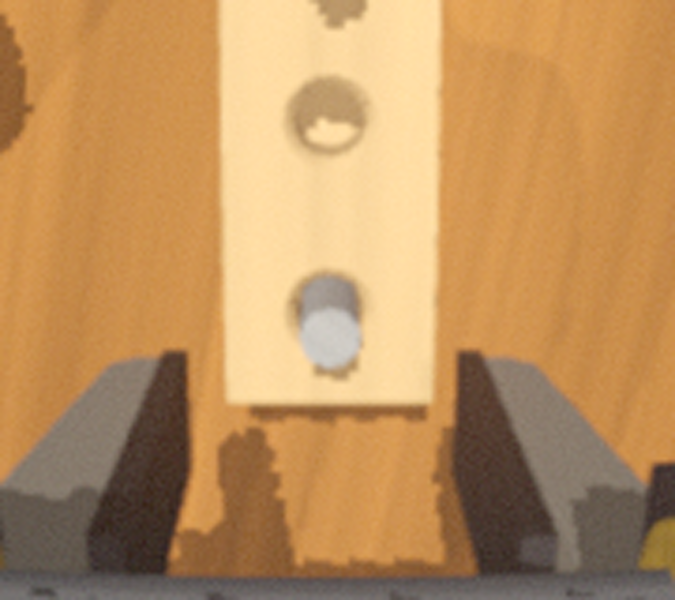

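Emit:
carry_out(jaw=[0.45,0.45,0.45,0.45,0.45], delta_pos=[[0,-1,-20],[0,-1,-38],[0,-1,-50],[0,-1,-55],[0,-1,-58]], rot=[[0,0,0],[0,0,0],[0,0,0],[0,0,0],[0,0,0]])

```text
clock: 9.03
tcp_pos: [0.4396, -0.207, 0.0609]
tcp_rot: [0.704, -0.067, 0.704, 0.067]
contact_force: [-0.2, 0.3, -0.1]
grip_width: 0.0414
```

Emit:
carry_out(jaw=[0.45,0.45], delta_pos=[[0,0,0],[0,0,0]], rot=[[0,0,0],[0,0,0]])

```text
clock: 9.2
tcp_pos: [0.4398, -0.2075, 0.0617]
tcp_rot: [0.704, -0.067, 0.703, 0.066]
contact_force: [-1.2, -0.1, -0.0]
grip_width: 0.0415
```

Emit:
carry_out(jaw=[0.45,0.05,0.05,0.05,0.05], delta_pos=[[0,0.5,-3],[0,0.5,-3],[0,0.5,-3],[0,0.5,-3],[0,0.5,-3]], rot=[[0,0,0],[0,0,0],[0,0,0],[0,0,0],[0,0,0]])

```text
clock: 9.62
tcp_pos: [0.439, -0.2068, 0.0578]
tcp_rot: [0.704, -0.066, 0.704, 0.066]
contact_force: [-0.2, -0.5, 0.1]
grip_width: 0.0166
```

Emit:
carry_out(jaw=[0.05,0.05,0.05,0.05,0.05], delta_pos=[[0,0,0],[0,0,0],[0,0,6],[0,0,12],[0,0,12]], rot=[[0,0,0],[0,0,0],[0,0,0],[0,0,0],[0,0,0]])

```text
clock: 10.03
tcp_pos: [0.4397, -0.2073, 0.0711]
tcp_rot: [0.705, -0.067, 0.703, 0.066]
contact_force: [-0.7, -1.3, -0.2]
grip_width: 0.0111
```

```bash
python3 snap.py w10;  python3 - <<'E'
from h import *
c=pickle.load(open("w10.pkl","rb"))
f=cv2.resize(c["frame"][130:290,230:410,::-1],None,fx=3.75,fy=3.75,interpolation=cv2.INTER_CUBIC)
cv2.imwrite("pics/d10.png",f)
E
```

```text
10.0833 [ 0.43949754 -0.20713997  0.07062363] 0.010950672666329904 [-0.16607414 -0.44265671 -0.13448553]
```

View pics/d10.png

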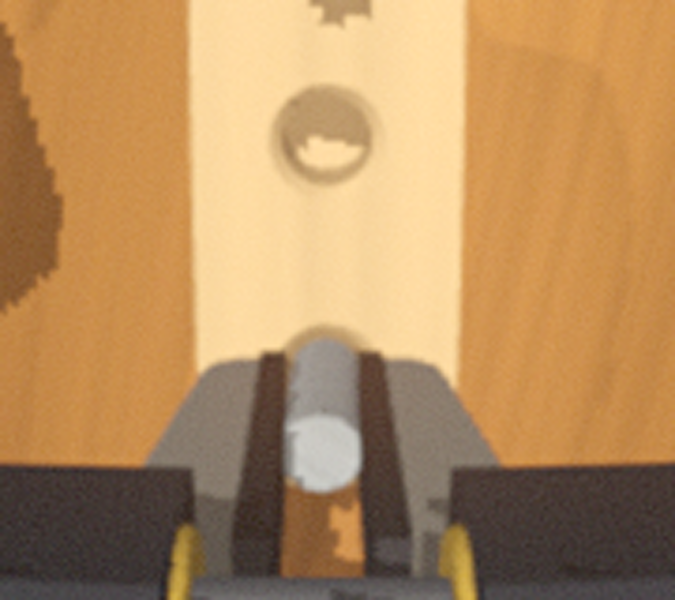

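Emit:
carry_out(jaw=[0.05,0.05,0.05,0.05,0.05], delta_pos=[[0,0,25],[0,0,50],[0,0,75],[15,0,85],[40,1,85]], rot=[[0,0,0],[0,0,0],[0,0,0],[0,0,0],[0,0,6]])

```text
clock: 10.5
tcp_pos: [0.4799, -0.207, 0.158]
tcp_rot: [0.701, -0.104, 0.698, 0.101]
contact_force: [0.1, 0.3, -0.2]
grip_width: 0.0109
```

Emit:
carry_out(jaw=[0.05,0.05,0.05,0.05,0.05], delta_pos=[[16,1,0],[32,1,0],[48,2,0],[64,2,0],[80,3,0]], rot=[[0,0,7],[0,0,14],[0,0,21],[0,0,28],[0,0,35]])

```text
clock: 10.92
tcp_pos: [0.5595, -0.2026, 0.1544]
tcp_rot: [0.635, -0.311, 0.635, 0.311]
contact_force: [-0.3, -0.2, -0.6]
grip_width: 0.0112
```

Emit:
carry_out(jaw=[0.05,0.05,0.05,0.05,0.05], delta_pos=[[16,1,0],[32,1,0],[48,2,0],[64,2,0],[78,3,0]], rot=[[0,0,7],[0,0,14],[0,0,21],[0,0,28],[0,0,35]])

```text
clock: 11.33
tcp_pos: [0.6376, -0.1996, 0.1542]
tcp_rot: [0.512, -0.487, 0.512, 0.487]
contact_force: [-0.4, 0.5, 0.0]
grip_width: 0.011
```

Emit:
carry_out(jaw=[0.05,0.05,0.05,0.05,0.05], delta_pos=[[10,0,-5],[17,0,-15],[17,0,-22],[17,0,-22],[17,0,-22]], rot=[[0,0,6],[0,0,10],[0,0,10],[0,0,10],[0,0,10]])

```text
clock: 11.75
tcp_pos: [0.6529, -0.1994, 0.1316]
tcp_rot: [0.47, -0.527, 0.47, 0.529]
contact_force: [-0.5, -0.1, -0.9]
grip_width: 0.0108
```

```bash
python3 snap.py w11
```

```text
11.8 [ 0.653348   -0.19961031  0.13248207] 0.011254140353058132 [-0.73069089  0.37055101  0.0093917 ]
```

View pics/w11.png

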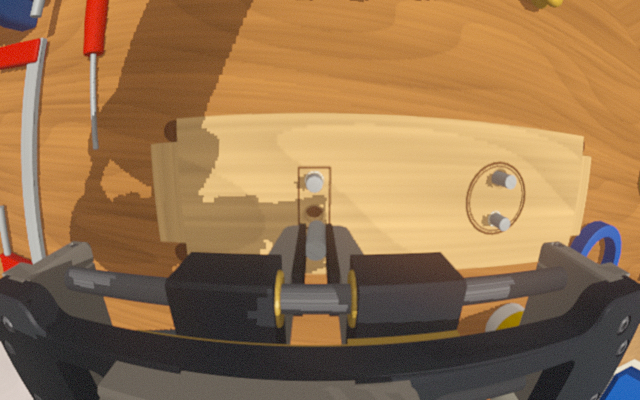

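The long pin looks level with its bonded neighbour (tops at 508,181 and 500,224). The short pin, with its top at (315,250), is over the shallow hole at (314,211).

Run:
```python
from h import *
from bench import robot
from scipy.spatial.transform import Rotation as R
c=pickle.load(open("w11.pkl","rb"))
s=robot.state();q=s["tcp_rot"];M=R.from_quat([*q[1:],q[0]]).as_matrix();print(s["tcp_pos"])
f=cv2.resize(c["frame"][160:280,250:380,::-1],None,fx=5,fy=5,interpolation=cv2.INTER_CUBIC)
for h in (.0103,.0483):
    for i in range(24):
        a=i/24*6.283
        p=s["tcp_pos"]+M[:,0]*h+.006*(M[:,1]*np.cos(a)+M[:,2]*np.sin(a))
        u=projf(c,p); cv2.circle(f,tuple(int(v) for v in ((u-[250,160]+.5)*5)),1,(0,0,255),-1)
for i in range(24):
    a=i/24*6.283;u=projf(c,[.6551+.0075*np.cos(a),-.1996+.0075*np.sin(a),.044]); cv2.circle(f,tuple(int(v) for v in ((u-[250,160]+.5)*5)),1,(255,0,0),-1)
cv2.imwrite("pics/d11.png",f)
```

```text
[ 0.653348   -0.19961031  0.13248207]
```

View pics/d11.png

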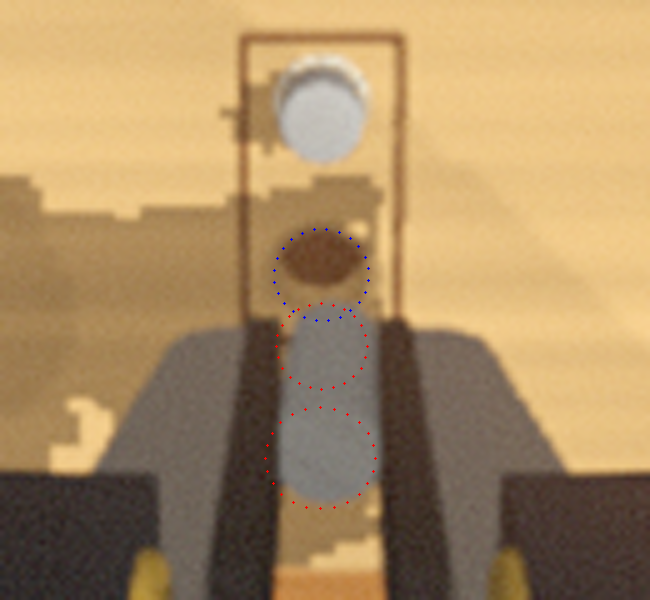

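Emit:
carry_out(jaw=[0.05,0.05,0.05,0.05,0.05], delta_pos=[[2,-1.5,-20],[2,-1.5,-34],[2,-1.5,-34],[2,-1.5,-38],[2,-1.5,-42]], rot=[[0,0,0],[0,0,0],[0,0,0],[0,0,0],[0,0,0]])

```text
clock: 12.22
tcp_pos: [0.6562, -0.2014, 0.0912]
tcp_rot: [-0.47, 0.529, -0.47, -0.528]
contact_force: [1.2, -1.0, -0.7]
grip_width: 0.0108
```

Emit:
carry_out(jaw=[0.05,0.05], delta_pos=[[0,0,-4],[0,0,-4]], rot=[[0,0,0],[0,0,0]])

```text
clock: 12.38
tcp_pos: [0.6557, -0.201, 0.0861]
tcp_rot: [0.47, -0.528, 0.47, 0.529]
contact_force: [0.5, 0.2, -0.1]
grip_width: 0.0109
```

```bash
python3 snap.py w12;  python3 - <<'E'
from h import *
c=pickle.load(open("w12.pkl","rb"))
f=cv2.resize(c["frame"][180:290,250:380,::-1],None,fx=5,fy=5,interpolation=cv2.INTER_CUBIC)
cv2.imwrite("pics/d12.png",f)
E
```

```text
12.4333 [ 0.65580325 -0.20109154  0.08648076] 0.010865485530883151 [-0.19462759 -0.70384756 -0.87871881]
```

View pics/d12.png

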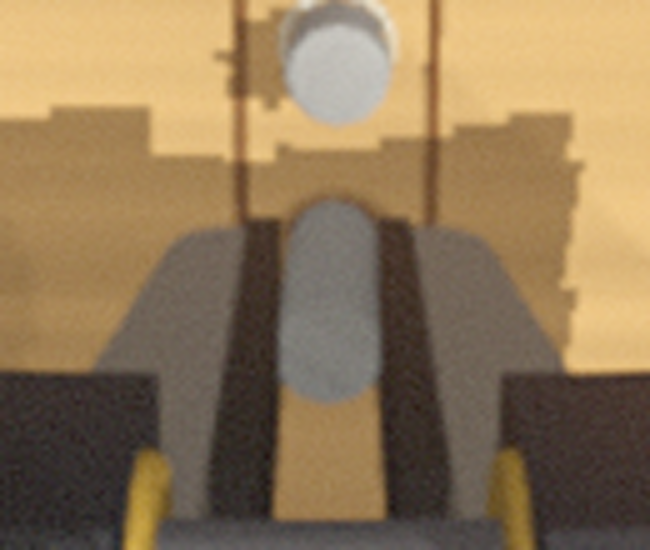

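It's centred in the hole. Lower it the rest of the way.

Emit:
carry_out(jaw=[0.05,0.05,0.05,0.05,0.05], delta_pos=[[0,0,-5],[0,0,-9],[0,0,-12],[0,0,-13],[0,0,-13]], rot=[[0,0,0],[0,0,0],[0,0,0],[0,0,0],[0,0,0]])

```text
clock: 12.85
tcp_pos: [0.6556, -0.201, 0.073]
tcp_rot: [0.469, -0.528, 0.47, 0.529]
contact_force: [-0.7, 0.9, 0.3]
grip_width: 0.0107
```

Emit:
carry_out(jaw=[0.35,0.35,0.35,0.35], delta_pos=[[0,0,0],[0,0,0],[0,0,0],[0,0,10]], rot=[[0,0,0],[0,0,0],[0,0,0],[0,0,0]])

```text
clock: 13.18
tcp_pos: [0.6546, -0.2005, 0.0818]
tcp_rot: [0.469, -0.527, 0.47, 0.53]
contact_force: [-0.4, -0.9, -0.2]
grip_width: 0.0321
```

Emit:
carry_out(jaw=[0.35,0.35,0.35,0.35,0.35], delta_pos=[[0,0,30],[0,0,65],[-20,20,90],[-45,50,110],[-70,75,110]], rot=[[0,0,0],[0,0,0],[0,0,0],[0,0,0],[0,0,0]])

```text
clock: 13.6
tcp_pos: [0.5882, -0.1268, 0.2]
tcp_rot: [-0.471, 0.532, -0.469, -0.525]
contact_force: [1.1, 0.3, 0.5]
grip_width: 0.032
```

```bash
python3 snap.py w13
```

```text
13.65 [ 0.58108872 -0.12015592  0.1951278 ] 0.03206009951435629 [ 1.59471654  2.81823596 -1.14469333]
```

View pics/w13.png

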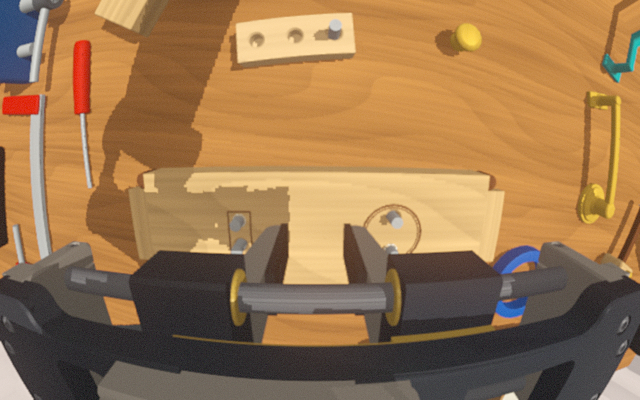

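Emit:
carry_out(jaw=[0.5,0.5,0.5,0.5,0.5], delta_pos=[[-3,17,0],[-6,34,0],[-9,51,0],[-12,68,0],[-14,85,0]], rot=[[0,0,-7],[0,0,-14],[0,0,-21],[0,0,-28],[0,0,-35]])

```text
clock: 14.07
tcp_pos: [0.5718, -0.0405, 0.1944]
tcp_rot: [0.608, -0.361, 0.608, 0.361]
contact_force: [-0.1, 0.6, -0.3]
grip_width: 0.0459
```

Emit:
carry_out(jaw=[0.5,0.5,0.5,0.5,0.5], delta_pos=[[-3,17,0],[-6,34,0],[-9,51,0],[-12,68,0],[-14,85,0]], rot=[[0,0,-7],[0,0,-14],[0,0,-21],[0,0,-28],[0,0,-35]])

```text
clock: 14.48
tcp_pos: [0.5579, 0.0446, 0.1944]
tcp_rot: [0.689, -0.162, 0.688, 0.162]
contact_force: [-0.9, -0.8, 0.2]
grip_width: 0.0459
```

Emit:
carry_out(jaw=[0.5,0.5,0.5,0.5,0.5], delta_pos=[[-3,17,0],[-6,34,0],[-9,51,0],[-12,68,0],[-14,85,0]], rot=[[0,0,-7],[0,0,-14],[0,0,-21],[0,0,-28],[0,0,-35]])

```text
clock: 14.9
tcp_pos: [0.5439, 0.1297, 0.1944]
tcp_rot: [0.705, 0.053, 0.705, -0.053]
contact_force: [0.5, -0.0, 0.1]
grip_width: 0.0458
```

Emit:
carry_out(jaw=[0.5,0.5,0.5,0.5,0.5], delta_pos=[[-3,17,0],[-6,34,0],[-9,51,0],[-12,68,0],[-14,85,0]], rot=[[0,0,-7],[0,0,-14],[0,0,-21],[0,0,-28],[0,0,-35]])

```text
clock: 15.32
tcp_pos: [0.5299, 0.2147, 0.1944]
tcp_rot: [0.657, 0.263, 0.656, -0.262]
contact_force: [0.5, 0.3, 0.5]
grip_width: 0.0457
```

Emit:
carry_out(jaw=[0.5,0.5,0.5,0.5,0.5], delta_pos=[[-3,17,0],[-6,34,0],[-9,51,0],[-12,68,0],[-14,77,0]], rot=[[0,0,-7],[0,0,-14],[0,0,-21],[0,0,-28],[0,0,-35]])

```text
clock: 15.73
tcp_pos: [0.5157, 0.2925, 0.1944]
tcp_rot: [0.548, 0.448, 0.548, -0.447]
contact_force: [-0.0, -0.0, -0.5]
grip_width: 0.0457
```

Emit:
carry_out(jaw=[0.5,0.5,0.5], delta_pos=[[0,0,0],[0,0,0],[0,0,0]], rot=[[0,0,-2],[0,0,-2],[0,0,-2]])

```text
clock: 15.98
tcp_pos: [0.5161, 0.2909, 0.1941]
tcp_rot: [0.541, 0.455, 0.541, -0.455]
contact_force: [0.6, 0.3, -0.7]
grip_width: 0.0461
```

```bash
python3 snap.py w14
```

```text
16.0333 [0.51613675 0.29068361 0.19399813] 0.04610070756929901 [-1.00265167 -0.05096953 -0.57819956]
```

View pics/w14.png

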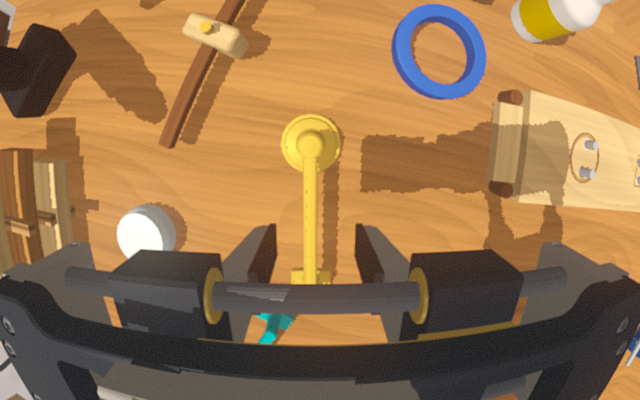

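The brass pull has its boss at (310,142), its bar running down to the foot at (311,275), and the jaws straddle it. I'll enlarge and fit the model.

Run:
```python
from h import *
c=pickle.load(open("w14.pkl","rb"))
f=cv2.resize(c["frame"][105:290,250:370,::-1],None,fx=3.2,fy=3.2,interpolation=cv2.INTER_CUBIC)
cv2.imwrite("pics/d14.png",f)
```

```text
(no output)
```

View pics/d14.png

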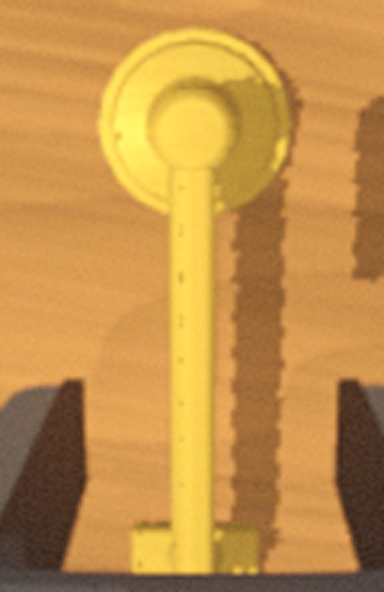

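Run:
```python
from h import *
c=pickle.load(open("w14.pkl","rb"))
k=3.2
g=lambda p:[(p[0]+.5)/k-.5+250,(p[1]+.5)/k-.5+105]
for n,p,z in [("disc@6",(195,122),.006),("disc@12",(195,122),.012),("cap",(194,126),.048),("bar1",(191.5,200),.048),("bar2",(192,350),.048),("bar3",(192.5,520),.048),("footL",(131,523),.008),("footR",(265,523),.008)]:
    print(n,rayz(c,g(p),z,True).round(4))
a=rayz(c,g((191.5,200)),.048,True)-rayz(c,g((192.5,520)),.048,True);print(np.degrees(np.arctan2(a[1],a[0])))
def draw(b,yaw):
    f=cv2.resize(c["frame"][105:290,250:370,::-1],None,fx=3.2,fy=3.2,interpolation=cv2.INTER_CUBIC)
    d=lambda x,y,z,col:cv2.circle(f,tuple(int(v) for v in ((projf(c,[*(np.array(b)+rot(yaw)@[x,y]),z])-[250,105]+.5)*k)),1,col,-1)
    for i in range(60):
        t=i/60*6.283
        d(.032*np.cos(t),.032*np.sin(t),0,(255,0,0));d(.032*np.cos(t),.032*np.sin(t),.012,(0,0,255))
        for y in (-.0075,.0075): d(.013+.145*i/60,y,.048,(0,0,255))
        d(.148,-.024+.048*i/60,.008,(0,0,255))
    for y in(-.006,0,.006): d(.048,y,.048,(0,255,0))
    cv2.imwrite("pics/d15.png",f)
draw((.5625,.3025),np.radians(189))
```

```text
disc@6 [0.5607 0.3047 0.006 ]
disc@12 [0.561  0.3047 0.012 ]
cap [0.5618 0.3046 0.048 ]
bar1 [0.5399 0.3016 0.048 ]
bar2 [0.4942 0.2937 0.048 ]
bar3 [0.4371 0.2841 0.048 ]
footL [0.4124 0.3038 0.008 ]
footR [0.4209 0.2547 0.008 ]
9.677419793939682
```

View pics/d15.png

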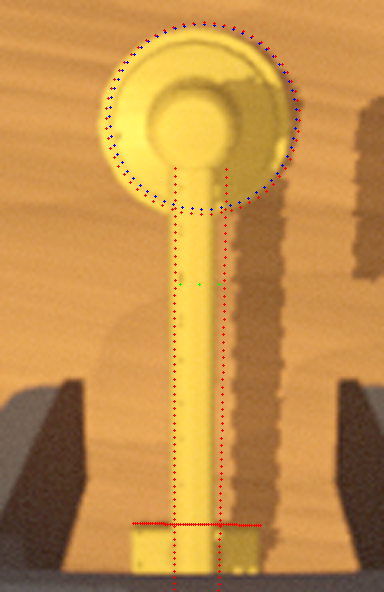

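Emit:
carry_out(jaw=[0.5,0.5,0.5,0.5,0.5], delta_pos=[[-2,5,-35],[-2,5,-70],[-2,5,-100],[-2,5,-115],[-2,5,-115]], rot=[[0,0,0],[0,0,0],[0,0,0],[0,0,0],[0,0,0]])

```text
clock: 16.45
tcp_pos: [0.5109, 0.2943, 0.0741]
tcp_rot: [0.539, 0.453, 0.542, -0.458]
contact_force: [0.5, -0.9, 0.2]
grip_width: 0.0457
```

Emit:
carry_out(jaw=[0.5,0.5,0.5,0.5,0.5], delta_pos=[[0,0,-15],[0,0,-25],[0,0,-30],[0,0,-31],[0,0,-31]], rot=[[0,0,0],[0,0,0],[0,0,0],[0,0,0],[0,0,0]])

```text
clock: 16.87
tcp_pos: [0.5142, 0.2959, 0.0481]
tcp_rot: [0.541, 0.456, 0.541, -0.455]
contact_force: [0.4, 0.4, -0.2]
grip_width: 0.046
```

```bash
python3 snap.py w15;  python3 - <<'E'
from h import *
c=pickle.load(open("w15.pkl","rb"))
f=cv2.resize(c["frame"][60:290,220:420,::-1],None,fx=2.6,fy=2.6,interpolation=cv2.INTER_CUBIC)
cv2.imwrite("pics/d16.png",f)
E
```

```text
16.9167 [0.51448544 0.29596013 0.04843126] 0.04590976895637896 [-0.13405816 -1.18190308  0.46367789]
```

View pics/d16.png

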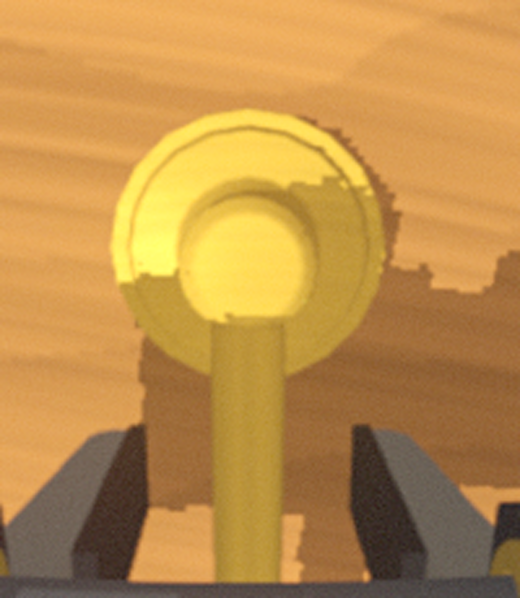

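Run:
```python
from h import *
c=pickle.load(open("w15.pkl","rb"));k=2.6
g=lambda p:[(p[0]+.5)/k-.5+220,(p[1]+.5)/k-.5+60]
for p,z in [((248,243),.012),((248,258),.048)]:
    P=rayz(c,g(p),z,True);print(P.round(4),np.hypot(*(P[:2]-[.5144,.296])))
```

```text
[0.5615 0.3051 0.012 ] 0.04799407061564018
[0.5619 0.3051 0.048 ] 0.048361971358386054
```

Emit:
carry_out(jaw=[0.05,0.05,0.05,0.05,0.05], delta_pos=[[0,0,0],[0,0,0],[0,0,0],[0,0,0],[0,0,0]], rot=[[0,0,0],[0,0,0],[0,0,0],[0,0,0],[0,0,0]], squeeze=50)

```text
clock: 17.33
tcp_pos: [0.514, 0.2959, 0.0478]
tcp_rot: [0.541, 0.456, 0.541, -0.455]
contact_force: [0.0, 1.0, -0.0]
grip_width: 0.0149
```

Emit:
carry_out(jaw=[0.05,0.05,0.05,0.05], delta_pos=[[0,0,0],[0,0,0],[0,0,0],[0,0,0]], rot=[[0,0,0],[0,0,0],[0,0,0],[0,0,0]])

```text
clock: 17.67
tcp_pos: [0.514, 0.296, 0.0478]
tcp_rot: [0.541, 0.456, 0.541, -0.455]
contact_force: [-0.0, 1.2, 2.0]
grip_width: 0.0135
```

The grasp is 48 mm from the boss axis, as wanted. Lift slowly.

Emit:
carry_out(jaw=[0.05,0.05,0.05,0.05,0.05], delta_pos=[[0,0,5],[0,0,12],[0,0,22],[0,0,34],[0,0,40]], rot=[[0,0,0],[0,0,0],[0,0,0],[0,0,0],[0,0,0]])

```text
clock: 18.08
tcp_pos: [0.5148, 0.2961, 0.0897]
tcp_rot: [0.541, 0.456, 0.54, -0.455]
contact_force: [0.5, 0.4, -5.3]
grip_width: 0.0132
```

Emit:
carry_out(jaw=[0.05,0.05,0.05,0.05,0.05], delta_pos=[[0,0,0],[0,0,0],[0,0,0],[0,0,0],[0,0,0]], rot=[[0,0,0],[0,0,0],[0,0,0],[0,0,0],[0,0,0]])

```text
clock: 18.5
tcp_pos: [0.5134, 0.2957, 0.0869]
tcp_rot: [0.541, 0.455, 0.541, -0.456]
contact_force: [-0.6, 0.1, -7.6]
grip_width: 0.0134
```

```bash
python3 snap.py w16; python3 snap.py q16 side; python3 snap.py s16 scene;  python3 - <<'E'
from h import *
a=pickle.load(open("q16.pkl","rb"))["frame"][110:230,210:360,::-1]
b=pickle.load(open("s16.pkl","rb"))["frame"][150:290,340:500,::-1]
cv2.imwrite("pics/d17.png",cv2.resize(a,None,fx=4,fy=4,interpolation=cv2.INTER_CUBIC))
cv2.imwrite("pics/d18.png",cv2.resize(b,None,fx=4,fy=4,interpolation=cv2.INTER_CUBIC))
E
```

```text
18.55 [0.51349149 0.29569795 0.08697126] 0.013512442136328373 [-0.03545768  0.28903079 -7.328217  ]
18.6 [0.5136197  0.29573409 0.08709389] 0.013484661193509946 [ 0.05176901 -0.12746414 -6.32270858]
18.65 [0.51371253 0.29577486 0.08720565] 0.01348045597168834 [-0.98960986 -0.15359881 -6.66153488]
```

View pics/d17.png

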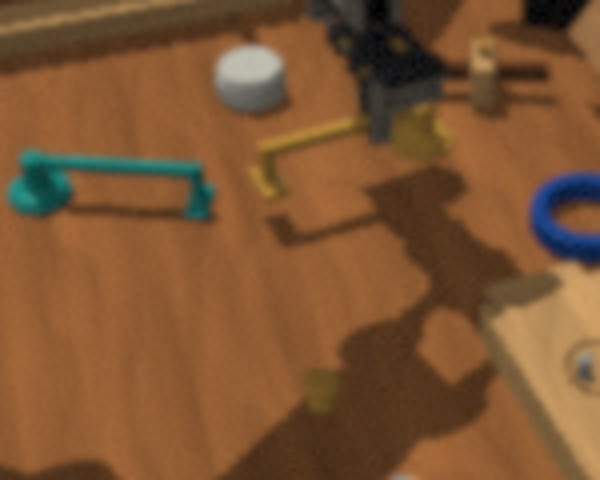

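View pics/w16.png

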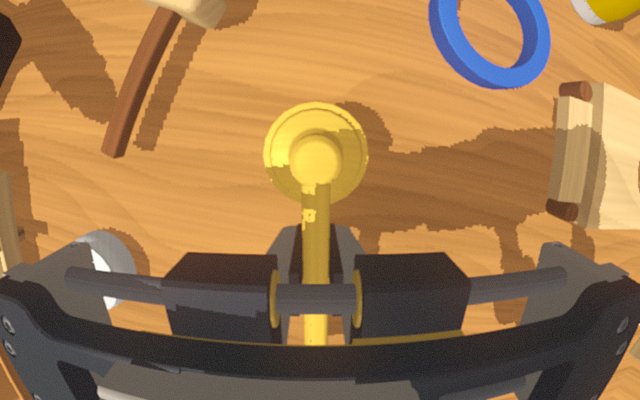

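View pics/d18.png

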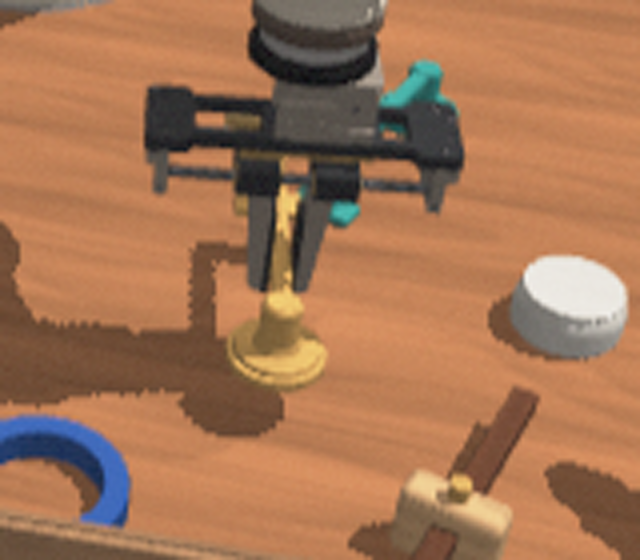

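Emit:
carry_out(jaw=[0.05,0.05,0.05,0.05,0.05], delta_pos=[[0,0,8],[0,0,22],[0,-4,40],[2,-12,58],[5,-24,75]], rot=[[0,0,0],[0,0,0],[0,0,0],[0,0,1],[0,0,3]])

```text
clock: 19.07
tcp_pos: [0.5188, 0.2724, 0.1641]
tcp_rot: [0.553, 0.441, 0.553, -0.44]
contact_force: [0.0, -0.1, -6.5]
grip_width: 0.0132
```

Emit:
carry_out(jaw=[0.05,0.05,0.05,0.05,0.05], delta_pos=[[5,-17,4],[11,-36,4],[17,-56,4],[23,-76,4],[29,-96,4]], rot=[[0,0,3],[0,0,7],[0,0,12],[0,0,17],[0,0,22]])

```text
clock: 19.48
tcp_pos: [0.5482, 0.175, 0.1674]
tcp_rot: [0.628, 0.326, 0.627, -0.326]
contact_force: [-0.1, 0.2, -7.3]
grip_width: 0.0135
```

Emit:
carry_out(jaw=[0.05,0.05,0.05,0.05,0.05], delta_pos=[[6,-20,0],[12,-40,0],[18,-60,0],[24,-80,0],[30,-100,0]], rot=[[0,0,5],[0,0,10],[0,0,15],[0,0,20],[0,0,25]])

```text
clock: 19.9
tcp_pos: [0.5782, 0.0748, 0.1673]
tcp_rot: [0.683, 0.183, 0.683, -0.183]
contact_force: [0.9, 1.2, -5.6]
grip_width: 0.0136
```

Emit:
carry_out(jaw=[0.05,0.05,0.05,0.05,0.05], delta_pos=[[6,-20,0],[12,-40,0],[18,-60,0],[24,-80,0],[30,-100,0]], rot=[[0,0,5],[0,0,10],[0,0,15],[0,0,20],[0,0,25]])

```text
clock: 20.32
tcp_pos: [0.6082, -0.0252, 0.1672]
tcp_rot: [0.707, 0.031, 0.706, -0.031]
contact_force: [0.7, 0.1, -6.5]
grip_width: 0.0134
```

Emit:
carry_out(jaw=[0.05,0.05,0.05,0.05,0.05], delta_pos=[[6,-20,0],[12,-40,0],[17,-55,0],[20,-64,0],[21,-67,0]], rot=[[0,0,4],[0,0,8],[0,0,10],[0,0,11],[0,0,11.5]])

```text
clock: 20.73
tcp_pos: [0.6294, -0.093, 0.1672]
tcp_rot: [0.706, -0.039, 0.706, 0.038]
contact_force: [-0.5, 0.3, -6.5]
grip_width: 0.0135
```

Emit:
carry_out(jaw=[0.05,0.05,0.05], delta_pos=[[0,0,0],[0,0,0],[0,0,0]], rot=[[0,0,0],[0,0,0],[0,0,0]])

```text
clock: 20.98
tcp_pos: [0.6287, -0.0902, 0.1666]
tcp_rot: [0.706, -0.039, 0.706, 0.039]
contact_force: [0.7, -0.0, -6.6]
grip_width: 0.0135
```

```bash
python3 snap.py w17; python3 snap.py s17 scene; python3 snap.py q17 side
```

```text
21.0333 [ 0.62871488 -0.09020187  0.16663642] 0.013500119420096093 [-0.91090936 -0.27800412 -7.67298643]
21.0833 [ 0.62877191 -0.09028876  0.16664286] 0.01350258679355056 [-3.17458018e-03 -3.56673085e-02 -7.58591038e+00]
21.1333 [ 0.62878103 -0.09034693  0.16663797] 0.013456649082429033 [-0.91327178  1.2729717  -7.02094564]
```

View pics/w17.png

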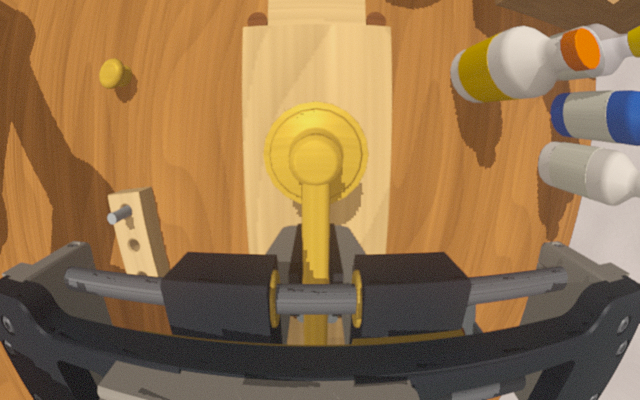

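View pics/s17.png

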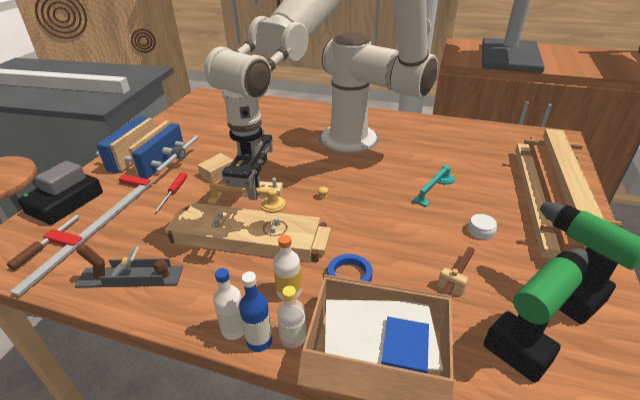

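Emit:
carry_out(jaw=[0.05,0.05,0.05,0.05,0.05], delta_pos=[[0,0,-6],[0,0,-14],[0,0,-22],[0,0,-28],[0,0,-31]], rot=[[0,0,0],[0,0,0],[0,0,0],[0,0,0],[0,0,0]])

```text
clock: 21.55
tcp_pos: [0.6278, -0.0908, 0.1334]
tcp_rot: [0.705, -0.038, 0.707, 0.039]
contact_force: [0.5, 0.7, -6.7]
grip_width: 0.0134
```

Emit:
carry_out(jaw=[0.05,0.05,0.05,0.05], delta_pos=[[0,0,0],[0,0,0],[0,0,0],[0,0,0]], rot=[[0,0,0],[0,0,0],[0,0,0],[0,0,0]])

```text
clock: 21.88
tcp_pos: [0.6294, -0.0913, 0.1362]
tcp_rot: [0.706, -0.039, 0.706, 0.039]
contact_force: [0.1, -0.2, -7.4]
grip_width: 0.0136
```

```bash
python3 snap.py w18; python3 snap.py s18 scene; python3 snap.py q18 side
cat > ov.py <<'E'
from h import *
from scipy.spatial.transform import Rotation as R
from bench import robot
import sys
s=robot.state();q=s["tcp_rot"];M=R.from_quat([*q[1:],q[0]]).as_matrix();T=s["tcp_pos"]
n=sys.argv[1]; pitch=float(sys.argv[2]) if len(sys.argv)>2 else 0
# pull frame: x to tail = -tool y ; z up=-tool x ; grasp at T+.0? bar centre .0058 ahead of tcp
px=-M[:,1];pz=-M[:,0];py=np.cross(pz,px)
px,pz=px*np.cos(pitch)+pz*np.sin(pitch),pz*np.cos(pitch)-px*np.sin(pitch)
G=T+M[:,0]*.006
P=lambda x,y,z:G+px*(x-.048)+py*y+pz*(z-.042)
print("boss",P(0,0,0).round(4),"tail",P(.16,0,0).round(4))
def pts():
    o=[]
    for i in range(60):
        t=i/60*6.283
        for z in (0,.012): o.append(P(.032*np.cos(t),.032*np.sin(t),z))
        for y in (-.0075,.0075): o.append(P(.155*i/60,y,.048))
        for x in (.148,.172): o.append(P(x,-.024+.048*i/60,0))
    return o
for pre,pr,box,k in (("w",projf,(240,80,400,310),2.5),("s",proj,(180,150,340,270),5),("q",proj,(300,170,430,290),5)):
    c=pickle.load(open(pre+n+".pkl","rb"));x0,y0,x1,y1=box
    f=cv2.resize(c["frame"][y0:y1,x0:x1,::-1],None,fx=k,fy=k,interpolation=cv2.INTER_CUBIC)
    cv2.imwrite(f"pics/raw_{pre}{n}.png",f)
    for p in pts(): cv2.circle(f,tuple(int(v) for v in ((pr(c,p)-[x0,y0]+.5)*k)),1,(0,0,255),-1)
    for x,y in ((18,80),(-18,80),(14,-80),(-14,-80)):
        for i in range(16):
            a=i/16*6.283
            p=[*(np.array([.6323,-.1217])+rot(np.radians(6.4))@[(x+6*np.cos(a))/1000,(y+6*np.sin(a))/1000]),.062]
            cv2.circle(f,tuple(int(v) for v in ((pr(c,p)-[x0,y0]+.5)*k)),1,(255,0,0),-1)
    cv2.imwrite(f"pics/ov_{pre}{n}.png",f)
E
python3 ov.py 18
```

```text
21.9333 [ 0.62932961 -0.09129256  0.13622814] 0.013630829288974338 [-0.29377259 -0.95596667 -7.0779748 ]
21.9833 [ 0.62924414 -0.09128669  0.13614371] 0.013386272609107849 [-0.05460934 -0.33435296 -6.89857872]
22.0333 [ 0.62917447 -0.09126402  0.13603079] 0.013153514597096919 [ 0.17859822 -0.40316672 -6.04786516]
boss [ 0.624  -0.0436  0.088 ] tail [ 0.6414 -0.2026  0.0881]
```

View pics/ov_s18.png

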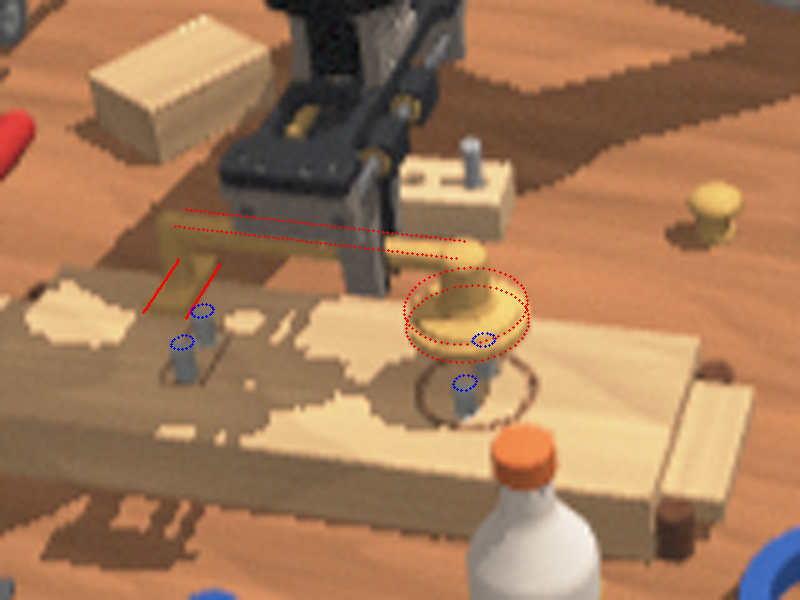

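View pics/ov_q18.png

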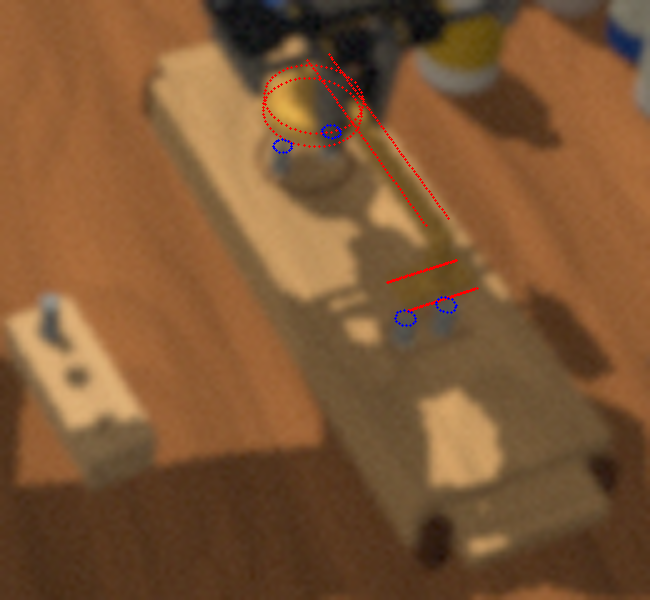

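View pics/ov_w18.png

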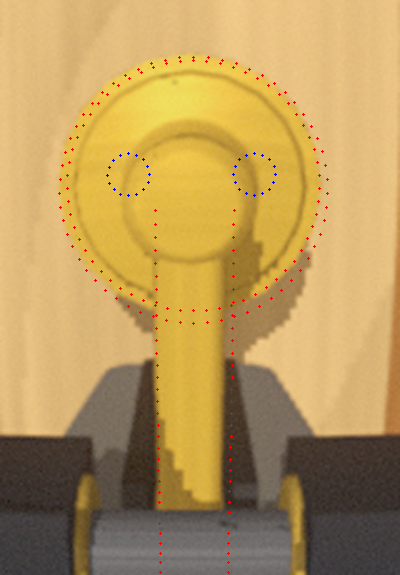

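View pics/raw_s18.png

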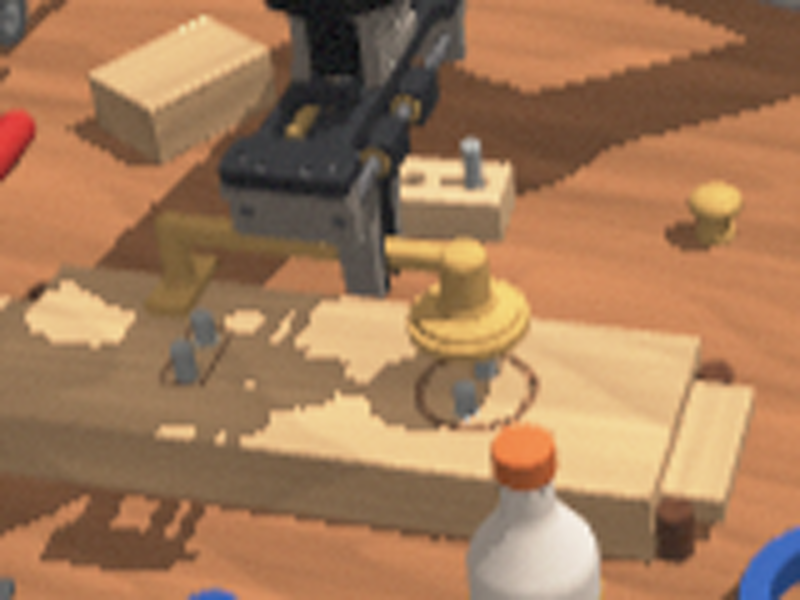

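The pull is over the rail, but the scene overlay hints at a small pitch. I'll measure it with a silhouette fit.

```bash
cat > fit.py <<'E'
from h import *
from scipy.spatial.transform import Rotation as R
from scipy.optimize import minimize
from bench import robot
import sys
n=sys.argv[1]
s=robot.state();q=s["tcp_rot"];M=R.from_quat([*q[1:],q[0]]).as_matrix();T=s["tcp_pos"]
px=-M[:,1];pz=-M[:,0];py=np.cross(pz,px);B=np.stack([px,py,pz],1);G=T+M[:,0]*.006
t=np.linspace(0,2*np.pi,40,endpoint=False);ci=lambda r,z:[(r*np.cos(a),r*np.sin(a),z) for a in t]
bx=lambda x0,x1,y0,y1,z0,z1:[(x,y,z) for x in(x0,x1) for y in(y0,y1) for z in (z0,z1)]
parts=[ci(.032,0)+ci(.032,.008)+ci(.0285,.012),ci(.013,.012)+ci(.013,.048),bx(0,.168,-.0075,.0075,.036,.048),bx(.152,.168,-.0075,.0075,0,.048),bx(.148,.172,-.024,.024,0,.008)]
views=[("s",proj,(190,180,300,235),6),("w",projf,(250,85,390,240),3),("q",proj,(345,180,400,235),6)][:int(sys.argv[2]) if len(sys.argv)>2 else 2]
D=[]
for pre,pr,(x0,y0,x1,y1),k in views:
    c=pickle.load(open(pre+n+".pkl","rb"));im=cv2.resize(c["frame"][y0:y1,x0:x1],None,fx=k,fy=k,interpolation=cv2.INTER_CUBIC)
    h=cv2.cvtColor(im,cv2.COLOR_RGB2HSV)
    fl=im.astype(float);sat=1-fl[:,:,2]/(fl[:,:,0]+1)
    m=((h[:,:,0]>=19)&(h[:,:,0]<34)&(h[:,:,1]>118)&(h[:,:,2]>60)).astype(np.uint8)
    m=cv2.medianBlur(m,7)
    nl,lab,st,_=cv2.connectedComponentsWithStats(m); 
    m=np.isin(lab,[i for i in range(1,nl) if st[i,4]>150]).astype(np.uint8)
    dark=((h[:,:,1]<70)).astype(np.uint8); dark=cv2.dilate(cv2.morphologyEx(dark,cv2.MORPH_OPEN,np.ones((5,5))),np.ones((5,5)))
    o=im[:,:,::-1].copy();o[m>0]=(0.5*o[m>0]+[0,127,0]).astype(np.uint8);o[dark>0]=(0.5*o[dark>0]+[127,0,0]).astype(np.uint8)
    D.append((pre,pr,c,x0,y0,k,m,dark,o))
def pose(v):
    Bv=R.from_rotvec(v[3:]).as_matrix(); return lambda X:G+v[:3]+B@(Bv@(np.array(X)-[.048,0,.042]))
def rend(v,d):
    pre,pr,c,x0,y0,k,m,dark,o=d;P=pose(v);r=np.zeros_like(m)
    for pt in parts:
        u=np.array([(pr(c,P(X))-[x0,y0]+.5)*k-.5 for X in pt])
        cv2.fillConvexPoly(r,np.round(cv2.convexHull(u.astype(np.float32))[:,0]*16).astype(np.int32),1,shift=4)
    return r
def cost(w):
    v=np.array(w)/np.array([1000]*3+[57.3]*3)
    e=0
    for d in D:
        r=rend(v,d);ok=d[7]==0;e+=((r!=d[6])&ok).sum()/max(1,(d[6]&ok).sum())
    return e+.0004*np.sum(np.array(w)**2)
best=None
for p0 in (0,-2,2):
    r=minimize(cost,[0,0,0,0,p0,0],method="Nelder-Mead",options=dict(initial_simplex=np.array([[0,0,0,0,p0,0]]+[[0,0,0,0,p0,0]+np.eye(6)[i]*2 for i in range(6)]),maxiter=350,xatol=.02,fatol=1e-4))
    print(p0,r.fun.round(4),r.x.round(2))
    if best is None or r.fun<best.fun: best=r
v=best.x/np.array([1000]*3+[57.3]*3);P=pose(v)
b,tl=P([0,0,0]),P([.16,0,0]);print("boss",b.round(4),"tail",tl.round(4),"pitch tail-down deg",np.degrees(np.arctan2(b[2]-tl[2],.16)).round(2))
for d in D:
    o=d[8];cs,_=cv2.findContours(rend(v,d),cv2.RETR_EXTERNAL,cv2.CHAIN_APPROX_NONE);cv2.drawContours(o,cs,-1,(0,0,255),1)
    cv2.imwrite(f"pics/fit_{d[0]}{n}.png",o)
E
timeout 500 python3 fit.py 18
```

```text
0 3.4575 [-15.9    0.66   5.38 -12.07   3.81 -27.66]
-2 3.4584 [-15.81   0.58   5.02 -13.07   4.7  -27.92]
2 4.0321 [-11.56   6.9   11.71   5.57   3.15 -26.05]
boss [ 0.6227 -0.0421  0.0951] tail [ 0.5639 -0.1909  0.0929] pitch tail-down deg 0.79
```

```bash
sleep 0
```

```text
(no output)
```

View pics/raw_q18.png

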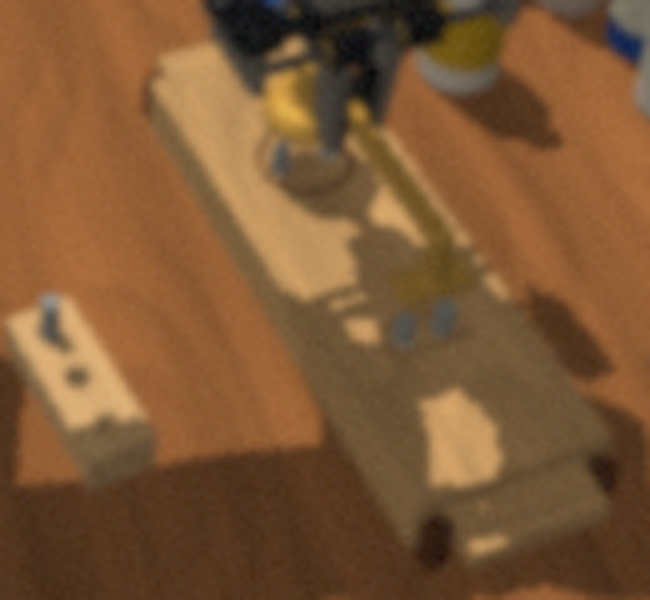

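Colour segmentation can't tell the brass from the oak, so I'll use hand-picked edges instead.

Run:
```python
from h import *
for n,(x0,y0,x1,y1),k in (("s",(205,185,295,230),8.5),("q",(345,180,405,240),9)):
    f=pickle.load(open(n+"18.pkl","rb"))["frame"][y0:y1,x0:x1,::-1]
    f=cv2.resize(f,None,fx=k,fy=k,interpolation=cv2.INTER_CUBIC);f=np.clip(f.astype(float)*1.5,0,255).astype(np.uint8)
    cv2.imwrite(f"pics/z_{n}18.png",f)
```

View pics/z_s18.png

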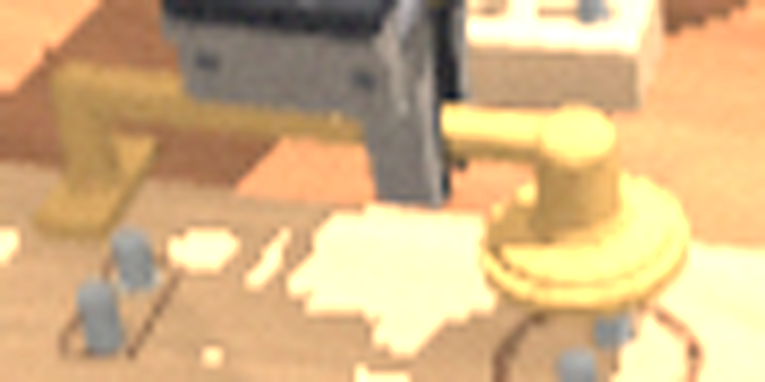

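View pics/z_q18.png

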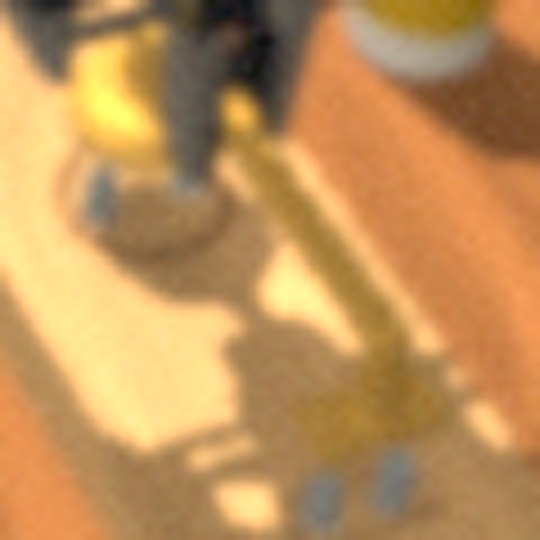

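```bash
cat > pf.py <<'E'
from h import *
from scipy.spatial.transform import Rotation as R
from bench import robot
s=robot.state();q=s["tcp_rot"];M=R.from_quat([*q[1:],q[0]]).as_matrix();T=s["tcp_pos"]
px=-M[:,1];pz=-M[:,0];py=np.cross(pz,px);B=np.stack([px,py,pz],1);G=T+M[:,0]*.006
S=pickle.load(open("s18.pkl","rb"));Q=pickle.load(open("q18.pkl","rb"))
fs=lambda p:np.array([(p[0]+.5)/8.5-.5+205,(p[1]+.5)/8.5-.5+185])
fq=lambda p:np.array([(p[0]+.5)/9-.5+345,(p[1]+.5)/9-.5+180])
def pose(w):
    Bv=R.from_rotvec([0,np.radians(w[3]),np.radians(w[4])]).as_matrix();d=np.array(w[:3])/1000
    return lambda X:G+d+B@(Bv@(np.array(X)-[.048,0,.042]))
def ld(c,P,a,b,uv):
    u=proj(c,P(a));v=proj(c,P(b));e=(v-u)/np.linalg.norm(v-u);d=uv-u;return e[0]*d[1]-e[1]*d[0]
def res(w,side=True):
    P=pose(w);o=[]
    U=((.0,-.0075,.048),(.16,-.0075,.048));L=((.0,.0075,.036),(.16,.0075,.036))
    for p in ((75,65),(170,72),(450,107),(530,113)): o.append(ld(S,P,*U,fs(p)))
    for p in ((200,130),(340,142),(455,150)): o.append(ld(S,P,*L,fs(p)))
    t=np.linspace(0,6.283,72)
    u=np.array([proj(S,P((.032*np.cos(a),.032*np.sin(a),z))) for a in t for z in (0,.006)])
    o+=[u[:,0].min()-fs((482,0))[0],u[:,0].max()-fs((692,0))[0],u[:,1].max()-fs((0,304))[1]]
    for X,p in (((.172,.024,.004),(36,220)),((.148,.024,0),(102,237)),((.148,-.024,.008),(156,140))):
        o+=list(proj(S,P(X))-fs(p))
    if side:
        C=((0,0,.042),(.16,0,.042))
        for p in ((255,145),(315,235),(372,315)):o.append(ld(Q,P,*C,fq(p)))
        for X,p in (((.148,-.024,.004),(300,410)),((.172,-.024,0),(325,457)),((.160,.024,.004),(452,400))):
            o+=list(.5*(proj(Q,P(X))-fq(p)))
    return np.array(o)
for sd in (False,True):
    r=least_squares(lambda w:res(w,sd),[0]*5,loss="soft_l1");P=pose(r.x)
    print(r.x.round(2),res(r.x,sd).round(1),"boss",P((0,0,0)).round(4),"tail",P((.16,0,0)).round(4),
      "std",np.sqrt(np.diag(np.linalg.inv(r.jac.T@r.jac))*np.mean(r.fun**2)).round(2))
    print(res([0]*5,sd).round(1))
E
python3 pf.py
```

```text
[-24.96 -10.87 -20.01  -2.49   4.27] [-0.7 -0.4 -1.2 -0.9  0.2  0.4  0.9  0.  -0.9  0.6 -0.   0.7  1.   0.8
 -0.2 -0.8] boss [ 0.5957 -0.0568  0.066 ] tail [ 0.625 -0.214  0.073] std [15.17  7.63 13.09  2.59  2.93]
[-1.1 -0.7 -1.1 -0.7  0.1  0.6  1.2 -0.7 -0.7  1.7 -0.9  0.6  0.   0.8
  0.2 -0.9]
[-0.78  0.38  0.64  0.6   0.69] [-0.8 -0.5 -1.5 -1.3  0.2  0.4  0.8 -0.2 -0.2  1.  -0.6  1.   0.4  1.1
  0.3 -0.7 -0.3  0.2  0.3 -0.3 -0.   0.2  0.7 -0.7 -0.4] boss [ 0.6226 -0.0428  0.0892] tail [ 0.6419 -0.2016  0.0875] std [1.69 1.16 1.65 1.17 1.13]
[-1.1 -0.7 -1.1 -0.7  0.1  0.6  1.2 -0.7 -0.7  1.7 -0.9  0.6  0.   0.8
  0.2 -0.9 -0.2  0.2  0.2 -0.3 -0.   0.1  0.7 -0.7 -0.3]
```

Run:
```python
from h import *
c=pickle.load(open("w11.pkl","rb"))
f=cv2.resize(c["frame"][150:245,455:540,::-1],None,fx=6,fy=6,interpolation=cv2.INTER_CUBIC)
c2=pickle.load(open("w13.pkl","rb"))
f2=cv2.resize(c2["frame"][200:262,215:280,::-1],None,fx=6,fy=6,interpolation=cv2.INTER_CUBIC)
def dr(f,c,x0,y0,pts):
  for x,y in pts:
    for i in range(24):
        a=i/24*6.283
        p=[*(np.array([.6323,-.1217])+rot(np.radians(6.4))@[(x+6*np.cos(a))/1000,(y+6*np.sin(a))/1000]),.062]
        cv2.circle(f,tuple(int(v) for v in ((projf(c,p)-[x0,y0]+.5)*6)),1,(0,0,255),-1)
dr(f,c,455,150,[(18,80),(-18,80)]);dr(f2,c2,215,200,[(14,-80),(-14,-80)])
h=max(f.shape[0],f2.shape[0]);f2=cv2.copyMakeBorder(f2,0,h-f2.shape[0],0,0,cv2.BORDER_CONSTANT)
o=np.hstack([f,f2]);cv2.imwrite("pics/pins.png",cv2.resize(o,None,fx=.85,fy=.85))
```

```text
(no output)
```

View pics/pins.png

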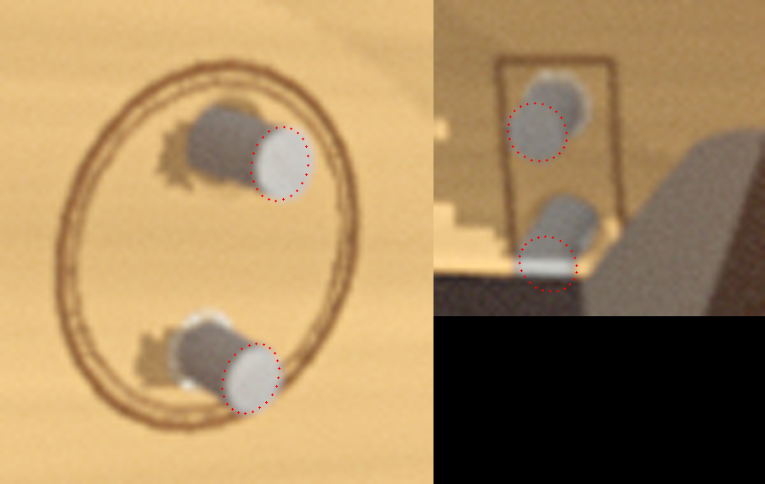

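Emit:
carry_out(jaw=[0.05,0.05,0.05,0.05,0.05], delta_pos=[[0,0,0],[0,0,0],[0,0,0],[0,0,0],[0,0,0]], rot=[[0,0,0],[0,0,0],[0,0,0],[0,0,0],[0,0,0]])

```text
clock: 22.45
tcp_pos: [0.6289, -0.0911, 0.1356]
tcp_rot: [0.706, -0.039, 0.706, 0.039]
contact_force: [-0.2, 0.5, -6.4]
grip_width: 0.0131
```

The long pin matches the expected seated position. The short one agrees as far as it can be seen. The arm is at rest, so I'm handing in.

Run:
```python
from bench import robot
s=robot.state();print(s["joint_velocities"].round(4),s["contact_force"],s["grip_width"])
print(robot.hand_in())
```

```text
[-0.0009  0.0001 -0.0005 -0.001  -0.0009  0.0001] [-0.17165512  0.46558497 -6.41038823] 0.013072845550801179
the job is handed in; nothing more can be done
None
```

I set the longest pin in the deep hole in the circle and the shortest in the shallow hole in the rectangle, and let go of both. The middle pin stayed in the stand. I then picked up the brass pull 48 mm from its boss axis and handed in at about 22 s, still holding it over the rail. No verdict was reported.

**Pins:** The long pin's top matches the expected seated position, level with its bonded neighbour. The short pin was lowered to full depth (within about 1 mm by the arm's reading) with no resistance. The gripper partly hid it in the close-up, and the scene view agreed with it being seated.

**Pull position:** By a hand-picked edge fit, the boss is about 1 mm from the circle centre and the tail about 1 mm from the rectangle centre. The underside is 25 to 27 mm above the pin tops.

**Level and still:** The fit puts the tail about 0.6° low, uncertain by about 1.2°. Joint speeds were about 0.001 rad/s or less at hand-in. The vertical force on the wrist was about 6.4 N, in line with the pull's weight alone.

**Failed or weak checks:** An automatic colour-silhouette fit failed because brass and oak look alike. The same edge fit from the scene camera alone was too loose to use, so the figures above come from the scene and side views together.

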